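# Load the next sample carrier into the laser analyser

## Task

Draw the bottom sample carrier out through the mouth of the sloping magazine, leaving the other carriers in the magazine, and lay it gently, pellets up, in the cradle of the analyser's open drawer. Then push the drawer fully home without slamming it, so that the tongue on its front goes right into the interlock switch, and let go; do not knock over the bottle or the beaker.

Things in the scene. Friction and masses are not known exactly. Their poses are not given: they have to be found in the camera images.
- magazine: Open aluminium stack magazine, fixed, for flat carriers. Origin on the bench under its mouth; x level, from the mouth back under the stack; y across; z up. Its floor slopes 20 deg, falling towards the mouth (-x), and the stack leans with it. Corner angles and back wall guide the stack, 75 mm high square to the floor. The foot plate (8 mm thick) starts 15 mm before the mouth.
- mouth (a point): Middle of the magazine floor at the mouth, 104 mm above the bench; magazine axes. Two retainers (3 mm thick, just before this point) hold back all but the bottom carrier: their lower ends are 19 mm above the floor, square to it, and they reach up to 76 mm, so the gripper must lean away from the stack to take the part in front of the mouth.
- lip (a point): Top of the round stop lip at the end of the support rail, 60 mm down the slope from the mouth and 3 mm proud of the floor's plane; magazine axes. The rail is 28 mm wide; beside it all is open down to the bench. Lift the carrier 4 to 6 mm square to the slope to draw it over the lip.
- carrier1_center (a point): Bottom carrier, to be loaded: white plastic plate 150 x 50 x 12 mm, 130 g, three round pellets flush in its top. Point at its centre; x along its length from its front end into the magazine, y across, z out of the pellet face, all on the 20 deg slope. Its front 55 mm stand out of the mouth; the rest carries the stack (drag 5 to 12 N). Drawn 100 mm down the slope it is free.
- carrier2_center (a point): Second carrier, same size, on the bottom one, its front end behind the retainers. It drops to the magazine floor when the bottom one is drawn away, and may slide forward to the lip. Point at its centre.
- carrier3_center (a point): Third carrier, on the second. Point at its centre.
- carrier4_center (a point): Fourth, top carrier. Point at its centre.
- stack (a point): Point inside the magazine, in the middle of the upper three carriers at the start.
- analyser: White bench-top laser analyser, 460 mm wide, 420 deep, 255 high, fixed. Origin on the bench under the outer face of the grey frame round the drawer opening; x level, into the machine; y along its front; z up. The frame stands 30 mm out of the housing and is 123 mm high. Beside it at y = 147 mm is a black tongue interlock switch with its slot 93 mm above the bench, facing -x.
- drawer_body (a joint): How far the analyser's drawer is open, m: 0 is fully home (front panel against the frame, steel tongue fully in the switch), 0.19 the most. It slides along the analyser's x, with about 3 N of friction, and stays where it is left.
- handle (a point): Middle of the drawer's round bar handle, 11 mm thick, 120 mm long along the analyser's y, 85 mm above the bench, 35 mm in front of the outer face of the drawer's front panel (panel 12 mm thick, its top 110 mm above the bench). Moves with the drawer, has the analyser's axes. Fully home it is at x = -47 mm from the analyser's origin.
- nest (a point): Carrier's centre when it lies in the drawer's cradle, 65 mm above the bench; moves with the drawer, analyser's axes. The carrier lies level along y, either end first, on two blocks 30 mm wide (x) at y = +-52, 20 mm above the tray. End stops and side guides (middle 34 mm) leave 3 mm play; their tops flare outwards, to 12 mm above this point. The front panel is 43 mm from the carrier's side.
- reagent_mid (a point): Amber glass bottle with white cap, 84 mm across, 190 mm high, loose. Point on its axis, 95 mm up.
- beaker_mid (a point): Glass beaker, 72 mm across, 85 mm high, loose. Point on its axis, 42 mm up.

How it is judged:
By the outcome, as a careful person would: the job done as asked, in the order asked, and still so for the second after the job is handed in, with the robot touching nothing.
It also fails if it takes over 58 s, if anything falls off the work surface, if the arm or the gripper's body presses on something with over 40 N, if the wrist force passes 120 N, or if a joint passes its speed limit or range.

## Robot

A 6-joint arm with a two-finger parallel gripper is mounted at the origin on the work surface. World frame = base frame: x ahead of the robot, y to its left, z up, the work surface at z = 0. Lengths are in m, angles in rad, forces in N, time in s.
With the tool pointing down it reaches from about 0.4 to 0.825 m from the base axis. Payload 7 kg.
Tool frame: the origin (TCP) lies on the centre line of the jaws, within the pads' length; the fingertips stand 19 mm ahead of it and the grasp point (between the pads) is the TCP (robot.nose_length is the distance from the TCP to the fingertips, in m); y points along the fingers, z is the direction in which the jaws open and shut, and the axes are right-handed (so a half turn about y gives the same grasp; the last joint's range is limited). The gripper opens to 85 mm and grips with 20 to 120 N. Pads are 22 mm wide; open, the fingers measure 114 mm over their backs; the gripper's body (76 mm by 85 mm) begins 54 mm behind the grasp point. The pads swing forward as they close: fully open they stand 13 mm farther back than shut.
Start: joints at [-0.927, 0.359, 0.012, 0, -1.224, -0.288], TCP at [0.235, -0.633, 0.216] pointing down, gripper open.
Joint ranges: [-3.07, 3.07], [-1.43, 2.12], [-1.02, 1.25], [-3.03, 1.67], [-3.05, -0], [-3.03, 3.03]. Speed limits (rad/s): [2.39, 2.39, 3.01, 3.14, 3.14, 3.14].

## Interface

Orientations are given as a rotation vector (axis times angle).
In Python, from rig import robot, capture, camera_model, workorder, sensors gives the robot as it stands. Calls block until the motion is done:
- robot.move_pose(position, orientation): joint-space move of the TCP to a pose.
- robot.line_to(position, frame=None, feed=0.15, contact_N=None): straight line of the TCP; frame=None keeps the orientation; feed is the mean speed in m/s. With contact_N (N) it stops when the force on the tool has changed by that much, and returns True; else False.
- robot.set_joints(angles): joint-space move.
- robot.command_gripper(opening): finger opening in m; the grip force is fixed at half the most; returns when the fingers have stopped.
- robot.pause(seconds).
- robot.inverse_kinematics(position, orientation): joint angles nearest the present ones, or None.
- capture(name): name is "scene" or "top"; returns the picture (480x640x3 uint8, red, green, blue); there is no depth.
- camera_model(name): a dict with "fx", "fy", "cx", "cy" (pixels), "camera_from_world" (4x4, takes a point from world to camera coordinates). Camera axes: x right, y down, z forward; pixel columns grow to the right and rows downward; lengths in m; the calibration is good to about 2 mm. A picture is of the moment at which its call begins. camera_model takes no time and is no camera call.
A pose or a line that the arm cannot do raises robot.IKError and nothing moves.
- workorder.sign_off(): hands the job in, once; it reports no verdict.
Readings, each from a call of its own:
- sensors.read_clock(): time.
- sensors.read_qpos(): joint angles.
- sensors.read_joint_vel(): joint speeds.
- sensors.read_joint_torque(): joint torques, N m.
- sensors.read_tcp_pos(): TCP position.
- sensors.read_tcp_rot(): TCP orientation.
- sensors.read_force(): force on the tool from outside, world axes, zero at the start.
- sensors.read_ft_torque(): the same for the moment, N m.
- sensors.read_gripper_width(): finger opening in m.
Only numpy, scipy, OpenCV 4.12 (cv2) and the standard library are available. Lean on these libraries where they do the work, as an engineer would, in place of code of your own. Each camera call takes 0.05 s, during which the arm holds its last target.

## Working session

There is one attempt and no reset: what is moved stays moved. The work goes in short steps, each a Python script; the robot and the scene stay as the last script left them, time stands still between calls to the robot, and variables do not carry over. Pictures are saved under pics/ and viewed, and the job is handed in when it is done.

```bash
ls; mkdir -p pics
python3 - <<'E'
from rig import robot, capture, camera_model, workorder, sensors
import cv2,numpy as np
for n in("scene","top"):
    im=capture(n); cv2.imwrite(f"pics/{n}0.png",im[:,:,::-1]); m=camera_model(n)
    print(n,m["fx"],m["fy"],m["cx"],m["cy"]);print(np.round(m["camera_from_world"],4).tolist())
print(sensors.read_clock(),sensors.read_tcp_rot(),robot.nose_length)
E
```

```text
pics
scene 450.02375856588804 450.02375856588804 320.00516619701824 240.64945898131677
[[-0.5131, 0.8583, -0.011, 0.3846], [0.6838, 0.401, -0.6097, -0.3272], [-0.5188, -0.3203, -0.7926, 1.3597], [0.0, 0.0, 0.0, 1.0]]
top 535.980748358023 535.980748358023 323.8863745802405 239.9476227893064
[[-0.0133, -0.9998, 0.0124, -0.0421], [-0.9914, 0.0116, -0.1303, 0.6823], [0.1301, -0.014, -0.9914, 1.0829], [0.0, 0.0, 0.0, 1.0]]
0.1 [-1.55126763 -0.27870677  0.27938391] 0.019
```

View pics/scene0.png

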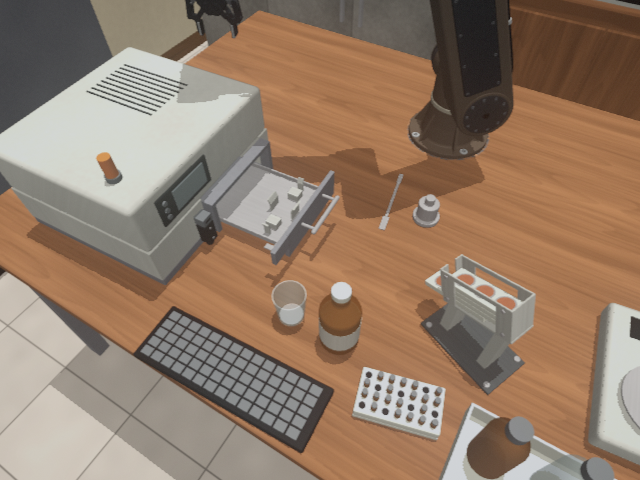

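View pics/top0.png

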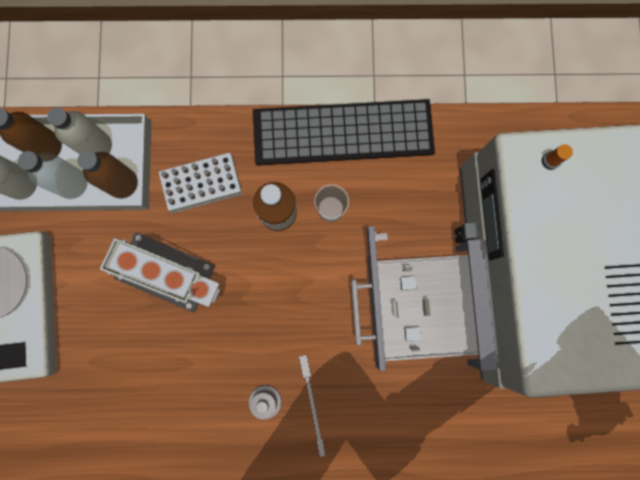

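The scene camera shows the magazine at about (480,310), the open drawer at (275,205), the bottle at (340,320) and the beaker at (290,303). In the top view the carrier front is near (205,291), the handle is at (355,312) and the cradle is near (410,310). I'll zoom in on these.

Run:
```python
import cv2
t=cv2.imread("pics/top0.png");s=cv2.imread("pics/scene0.png")
def z(im,n,x,y,w,h,k): cv2.imwrite(f"pics/{n}.png",cv2.resize(im[y:y+h,x:x+w],None,fx=k,fy=k,interpolation=cv2.INTER_CUBIC))
z(t,"tmag",90,220,140,100,5.5); z(t,"tdr",345,220,150,155,3.8); z(s,"smag",410,250,135,140,4.2); z(s,"sdr",190,140,160,120,5)
```

```text
(no output)
```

View pics/tmag.png

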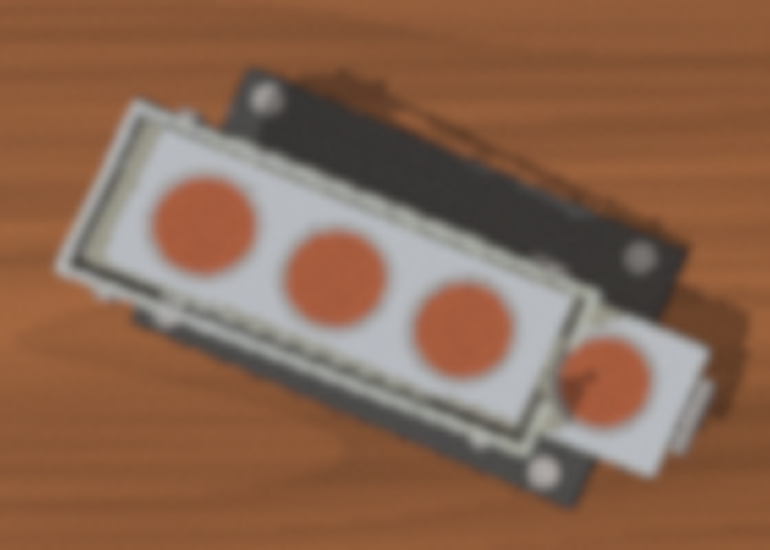

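View pics/smag.png

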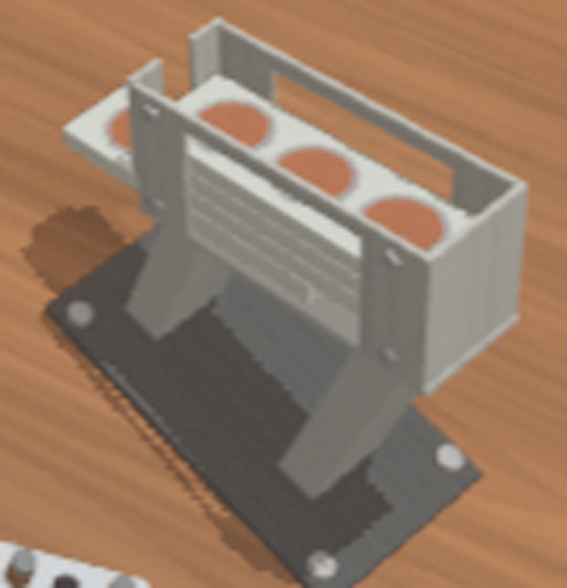

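View pics/tdr.png

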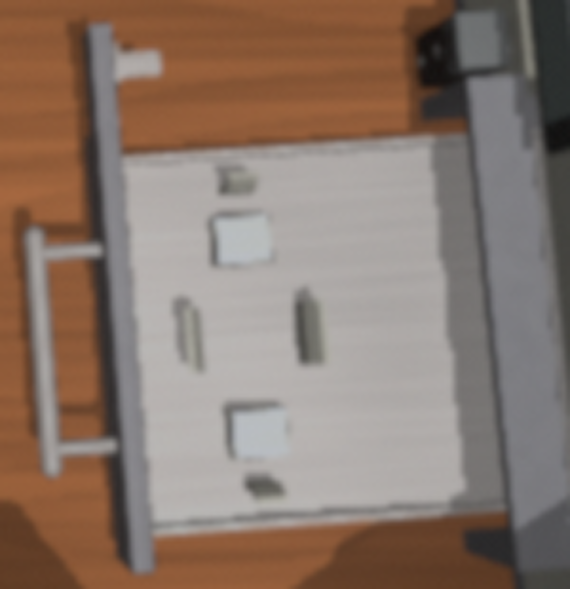

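View pics/sdr.png

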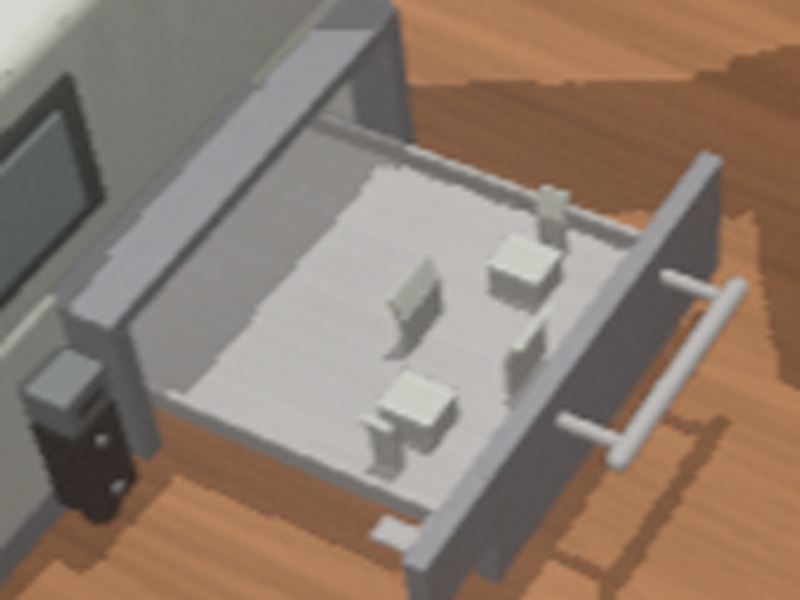

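```bash
cat > h.py <<'E'
import numpy as np,cv2
from rig import robot, capture, camera_model, workorder, sensors
from scipy.spatial.transform import Rotation as R
def cam(n):
    m=camera_model(n);T=np.array(m["camera_from_world"]);return m,T
def ray(n,p):
    m,T=cam(n);d=np.array([(p[0]-m["cx"])/m["fx"],(p[1]-m["cy"])/m["fy"],1.]);return -T[:3,:3].T@T[:3,3],T[:3,:3].T@d
def onz(n,p,z):
    o,d=ray(n,p);return o+d*(z-o[2])/d[2]
def tri(pt,ps):
    o1,d1=ray("top",pt);o2,d2=ray("scene",ps);d1/=np.linalg.norm(d1);d2/=np.linalg.norm(d2)
    t=np.linalg.lstsq(np.c_[d1,-d2],o2-o1,rcond=None)[0];a=o1+d1*t[0];b=o2+d2*t[1];return (a+b)/2,np.linalg.norm(a-b)
def proj(n,P):
    m,T=cam(n);c=T[:3,:3]@np.array(P)+T[:3,3];return np.array([m["fx"]*c[0]/c[2]+m["cx"],m["fy"]*c[1]/c[2]+m["cy"]])
E
python3 - <<'E'
from h import *
t=cv2.imread("pics/top0.png");s=cv2.imread("pics/scene0.png")
def blobs(im,mask,x0,y0,x1,y1,mn,mx,name):
    m=np.zeros_like(mask);m[y0:y1,x0:x1]=mask[y0:y1,x0:x1]
    n,l,st,c=cv2.connectedComponentsWithStats(m.astype(np.uint8))
    for i in range(1,n):
        if mn<=st[i,4]<=mx: print(name,np.round(c[i],2),st[i].tolist())
ht=cv2.cvtColor(t,cv2.COLOR_BGR2HSV);hs=cv2.cvtColor(s,cv2.COLOR_BGR2HSV)
for im,h,n,box in((t,ht,"top",(90,220,230,320)),(s,hs,"scene",(410,250,545,390))):
    m=(h[...,0]<14)&(h[...,1]>135)&(h[...,2]>140)
    blobs(im,m,*box,40,2000,n+" pellet")
b,g,r=[t[...,i].astype(int) for i in range(3)]
blobs(t,(g>190)&(b>=r+2),390,262,430,350,30,600,"top block")
print(t[283,404:416].tolist(),t[300,395:415].tolist()); print(t[285,350:364].tolist());print(t[280,365:385].tolist())
b,g,r=[s[...,i].astype(int) for i in range(3)]
print(s[220,265:285].tolist())
for z in(.059,):
  a=onz("top",(408.7,282.6),z);c=onz("top",(412.9,333.4),z);print(a,c,np.linalg.norm(a-c),(a+c)/2)
a=onz("top",(354.2,280.5),.085);c=onz("top",(358.7,344.5),.085);print("handle",a,c,np.linalg.norm(a-c),(a+c)/2)
a=onz("top",(219.1,283.6),.0965);c=onz("top",(209.1,306.9),.0965);print("front",a,c,np.linalg.norm(a-c),(a+c)/2)
# scene check of blocks
print("scene blocks", onz("scene",(190+525/5,140+260/5),.059),onz("scene",(190+419/5,140+400/5),.059))
E
```

```text
top pellet [193.5  223.04] [129, 220, 101, 9, 521]
top pellet [110.76 229.32] [90, 228, 51, 4, 161]
top pellet [101.29 246.45] [90, 235, 41, 32, 566]
top pellet [188.84 239.35] [168, 238, 52, 4, 127]
top pellet [217.16 258.15] [189, 245, 41, 45, 672]
top pellet [126.6  260.64] [119, 253, 16, 16, 199]
top pellet [150.53 270.18] [143, 263, 16, 15, 192]
top pellet [104.99 284.04] [90, 268, 47, 28, 717]
top pellet [173.77 279.67] [166, 273, 16, 15, 184]
top pellet [200.04 288.99] [193, 283, 14, 14, 143]
top pellet [122.97 300.45] [90, 297, 61, 7, 265]
top pellet [104.88 308.33] [90, 307, 36, 4, 106]
top pellet [123.58 314.21] [90, 311, 76, 6, 178]
top pellet [158.36 317.92] [90, 315, 114, 5, 242]
top pellet [216.98 318.71] [200, 318, 30, 2, 42]
[[191, 189, 185], [190, 188, 185], [190, 188, 184], [190, 189, 185], [189, 188, 184], [188, 188, 184], [188, 188, 184], [188, 188, 185], [187, 188, 184], [188, 188, 185], [188, 189, 185], [185, 186, 183]] [[150, 153, 156], [160, 163, 166], [169, 171, 175], [175, 177, 181], [176, 178, 182], [176, 178, 182], [176, 178, 182], [176, 178, 182], [175, 1
[... 884 characters left out ...]
04], [197, 204, 205], [195, 203, 203], [195, 203, 203], [195, 203, 204], [195, 204, 204], [197, 204, 204], [174, 180, 180], [117, 123, 124], [156, 159, 162], [184, 186, 188], [185, 187, 189], [184, 186, 189]]
[ 0.58919087 -0.22400402  0.059     ] [ 0.48592128 -0.2290605   0.059     ] 0.10339331112591799 [ 0.53755607 -0.22653226  0.059     ]
handle [ 0.59351866 -0.10992839  0.085     ] [ 0.46690771 -0.11622265  0.085     ] 0.12676731541121902 [ 0.53021318 -0.11307552  0.085     ]
front [0.5901495 0.1588187 0.0965   ] [0.54459619 0.17791221 0.0965    ] 0.04939297976570284 [0.56737285 0.16836545 0.0965    ]
scene blocks [ 0.4866428  -0.22990411  0.059     ] [ 0.5899575  -0.22374191  0.059     ]
```

Run:
```python
from h import *
t=cv2.imread("pics/top0.png")
A=np.deg2rad(20)
def plane(n,px,P,N):
    o,d=ray(n,px);return o+d*((P-o)@N)/(d@N)
yaw=np.deg2rad(67)
F=np.array([.5674,.1684,.0965]) # front top edge mid
for k in range(6):
    X=np.array([np.cos(yaw),np.sin(yaw),0]);Z=np.array([0,0,1.]);u=X*np.cos(A)+Z*np.sin(A);N=-X*np.sin(A)+Z*np.cos(A)
    ps=[plane("top",p,F+N*.036,N) for p in((126.6,260.64),(150.53,270.18),(173.77,279.67))]
    d=ps[0]-ps[2];yaw=np.arctan2(d[1],d[0])
p1=plane("top",(200.04,288.99),F,N)
print("yaw",np.rad2deg(yaw),"spacing",np.linalg.norm(ps[0]-ps[1]),np.linalg.norm(ps[1]-ps[2]))
V=np.cross(N,u)
print("c4 centre rel F: u,v,n",[(ps[1]-F)@q for q in(u,V,N)],"front pellet rel F",[(p1-F)@q for q in(u,V,N)])
for c in ((219.1,283.6),(209.1,306.9)):
  for sc in ((425.5,281),(410+135/4.2,250+182/4.2),(410+132/4.2,250+85/4.2)): print(c,sc,tri(c,sc))
for P in (F+V*.025,F-V*.025,F): print(P,proj("scene",P),proj("top",P))
a=onz("top",(467.4,239.7),.123);b=onz("top",(479.2,375.3),.123);print("frame",a,b)
# panel outer top edge via gradient, rows
g=cv2.cvtColor(t,cv2.COLOR_BGR2GRAY).astype(float);pts=[]
for r in range(300,360,4):
    row=g[r,367:380];pass
print("carrier centre",F+u*.075-N*.006)
m=cv2.inRange(t,(0,0,0),(255,255,255))
for nm,pt,ps_,z in(("cap",(271,195),(342,292),.19),("beaker",(332,203),(290,303),.085)): print(nm,onz("top",pt,z))
```

```text
yaw 66.58700193080799 spacing 0.04504770517569691 0.04514786249736574
c4 centre rel F: u,v,n [np.float64(0.13176890684213233), np.float64(-0.000619346859806455), np.float64(0.03599999999999993)] front pellet rel F [np.float64(0.030190601289933887), np.float64(-0.0009581458581127723), np.float64(1.5959455978986625e-16)]
(219.1, 283.6) (425.5, 281) (array([0.59028006, 0.15937928, 0.09366204]), np.float64(9.49720915377498e-05))
(219.1, 283.6) (442.1428571428571, 293.3333333333333) (array([0.58681964, 0.18200217, 0.06236828]), np.float64(0.03502958486670286))
(219.1, 283.6) (441.42857142857144, 270.23809523809524) (array([0.58376318, 0.16672536, 0.13306324]), np.float64(0.030080437724632335))
(209.1, 306.9) (425.5, 281) (array([0.5518169 , 0.17069635, 0.05026418]), np.float64(0.035020440515284953))
(209.1, 306.9) (442.1428571428571, 293.3333333333333) (array([0.54523141, 0.19553556, 0.01027603]), np.float64(0.0008737600228345738))
(209.1, 306.9) (441.42857142857144, 270.23809523809524) (array([0.54500483, 0.1783449 , 0.08944979]), np.float64(0.002032119461953727))
[0.54445839 0.1783339  0.0965    ] [442.70470241 268.19535973] [208.88425362 306.97336722]
[0.59034161 0.1584661  0.0965    ] [425.29155642 280.08715969] [219.27961674 283.5005626 ]
[0.5674 0.1684 0.0965] [434.07934804 274.08579382] [214.09727622 295.20232473]
frame [ 0.66864294 -0.33140105  0.123     ] [ 0.40850935 -0.34133844  0.123     ]
carrier centre [0.59621987 0.23495735 0.11651336]
cap [0.74762549 0.04807167 0.19      ]
beaker [ 0.75254456 -0.06772118  0.085     ]
```

```bash
cat >> h.py <<'E'
A=np.deg2rad(20);yaw=np.deg2rad(66.7)
X=np.array([np.cos(yaw),np.sin(yaw),0]);Z=np.array([0,0,1.]);u=X*np.cos(A)+Z*np.sin(A);N=-X*np.sin(A)+Z*np.cos(A);V=np.cross(N,u)
F=np.array([.5674,.1684,.0965])
th=np.deg2rad(2.9);ay=np.array([np.cos(th),np.sin(th),0]);ax=np.array([np.sin(th),-np.cos(th),0])
nest=np.array([.5376,-.2266,.065]);handle=np.array([.5302,-.1131,.085])
def ori(cu,cn,lean,sg):  # carrier axis cu, normal cn; approach leans into cu
    a=-np.cos(lean)*cn+np.sin(lean)*cu; v=sg*np.cross(cn,cu); return R.from_matrix(np.c_[np.cross(a,v),a,v]).as_rotvec()
E
python3 - <<'E'
from h import *
print(R.from_rotvec(sensors.read_tcp_rot()).as_matrix().round(2).tolist())
for lean in(25,30,35):
  L=np.deg2rad(lean)
  G=F+u*.024-N*.004
  for sg in(1,-1):
    o=ori(u,N,L,sg);o2=ori(ay,Z,L,sg);row=[]
    P=nest-ay*.051+Z*.002
    for p,oo in((G+N*.08-u*.03,o),(G,o),(G+N*.005-u*.115,o),(G+N*.05-u*.115,o),(P+Z*.15,o2),(P+Z*.05,o2),(P,o2)):
      q=robot.inverse_kinematics(p,oo);row.append(None if q is None else np.round(q,2).tolist())
    print(lean,sg);[print("  ",r) for r in row]
for sg in(1,-1):
  o=ori(ax,Z,np.deg2rad(20),sg)
  for p in (handle-ax*.03,handle+ax*.177): print(sg,robot.inverse_kinematics(p,o))
E
```

```text
[[0.94, -0.0, -0.35], [0.35, 0.0, 0.94], [-0.0, -1.0, 0.0]]
25 1
   [0.01, 0.18, -0.31, -0.92, -0.95, 0.09]
   [0.09, 0.29, -0.32, -1.01, -0.82, 0.18]
   [-0.14, 0.34, -0.37, -1.02, -0.93, 0.41]
   [-0.16, 0.26, -0.36, -0.96, -0.99, 0.33]
   [-0.14, -0.08, -0.55, -0.13, -0.68, -1.3]
   [-0.15, 0.05, -0.67, -0.2, -0.44, -1.21]
   [-0.16, 0.13, -0.69, -0.27, -0.33, -1.12]
25 -1
   None
   [0.09, 0.29, -0.32, -1.01, -0.82, -2.96]
   [-0.14, 0.34, -0.37, -1.02, -0.93, -2.73]
   [-0.16, 0.26, -0.36, -0.96, -0.99, -2.82]
   [-0.14, -0.08, -0.55, -0.13, -0.68, 1.84]
   [-0.15, 0.05, -0.67, -0.2, -0.44, 1.93]
   [-0.16, 0.13, -0.69, -0.27, -0.33, 2.02]
30 1
   [-0.08, 0.21, -0.31, -1.03, -1.01, 0.24]
   [-0.0, 0.33, -0.32, -1.13, -0.89, 0.34]
   [-0.23, 0.38, -0.37, -1.11, -1.0, 0.55]
   [-0.24, 0.3, -0.35, -1.05, -1.05, 0.46]
   [-0.16, -0.11, -0.59, -0.19, -0.59, -1.23]
   [-0.18, 0.03, -0.68, -0.32, -0.37, -1.06]
   [-0.21, 0.13, -0.67, -0.47, -0.29, -0.89]
30 -1
   [-0.08, 0.21, -0.31, -1.03, -1.01, -2.9]
   [-0.0, 0.33, -0.32, -1.13, -0.89, -2.8]
   [-0.23, 0.38, -0.37, -1.11, -1.0, -2.
[... 416 characters left out ...]
0.03, -0.65, -0.53, -0.35, -0.82]
   [-0.33, 0.13, -0.62, -0.74, -0.32, -0.55]
35 -1
   [-0.16, 0.25, -0.31, -1.13, -1.08, -2.77]
   [-0.08, 0.37, -0.32, -1.23, -0.97, -2.66]
   [-0.3, 0.43, -0.37, -1.18, -1.08, -2.48]
   [-0.31, 0.35, -0.35, -1.13, -1.13, -2.57]
   [-0.2, -0.14, -0.61, -0.29, -0.52, 2.03]
   [-0.26, 0.03, -0.65, -0.53, -0.35, 2.32]
   [-0.33, 0.13, -0.62, -0.74, -0.32, 2.6]
1 [ 0.42893883  0.26617745 -0.68846922  0.45714113 -0.80392391  2.41251492]
1 [ 0.00560169  0.3075498  -0.66113969  0.58173235 -0.67106664  2.71388119]
-1 [ 0.42893883  0.26617745 -0.68846922  0.45714113 -0.80392391 -0.72907774]
-1 [ 0.00560169  0.3075498  -0.66113969  0.58173235 -0.67106664 -0.42771146]
```

```bash
cat >> h.py <<'E'
L=np.deg2rad(28);G=F+u*.024-N*.004;o1=ori(u,N,L,1);o2=ori(ay,Z,L,1);a1=-np.cos(L)*N+np.sin(L)*u
def stat(): print("t %.2f"%sensors.read_clock(),"tcp",np.round(sensors.read_tcp_pos(),4),"F",np.round(sensors.read_force(),1),"w %.4f"%sensors.read_gripper_width())
def snap(n,name,box=None,k=1):
    im=capture(n)[:,:,::-1]
    if box: x,y,w,h=box; im=cv2.resize(im[y:y+h,x:x+w],None,fx=k,fy=k,interpolation=cv2.INTER_CUBIC)
    cv2.imwrite(f"pics/{name}.png",im)
E
python3 - <<'E'
from h import *
robot.move_pose(np.array([.43,-.1,.33]),o1); stat()
robot.command_gripper(.066)
robot.move_pose(G-a1*.09,o1); stat()
print(robot.line_to(G-a1*.025,feed=.1,contact_N=8)); stat()
snap("scene","s1",(380,200,200,150),4);snap("top","t1",(90,200,200,150),4)
E
```

```text
t 2.09 tcp [ 0.43   -0.1005  0.3296] F [-0.4 -0.1 -0.1] w 0.0853
t 3.61 tcp [0.5508 0.1283 0.1618] F [-0.5  0.4  0. ] w 0.0659
False
t 4.41 tcp [0.5694 0.1734 0.1175] F [ 0.1 -0.3 -0.1] w 0.0662
```

View pics/s1.png

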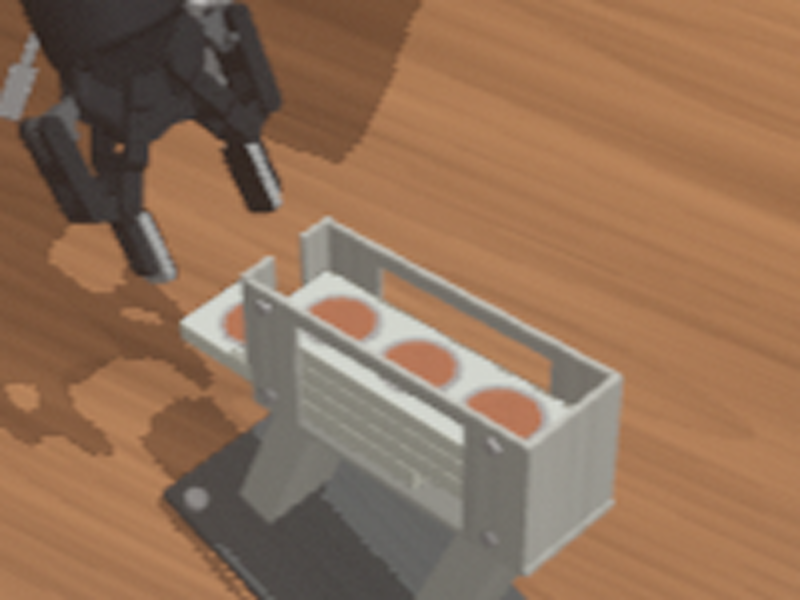

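View pics/t1.png

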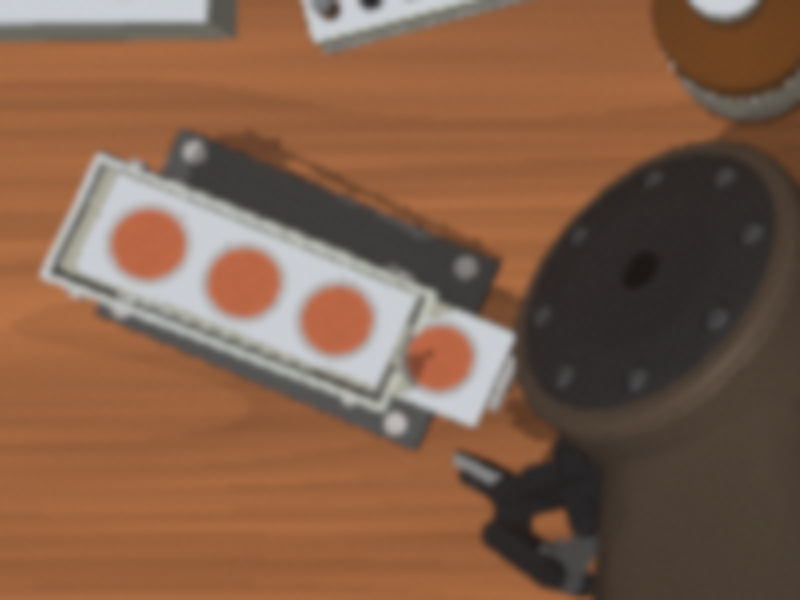

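Run:
```python
from h import *
T=np.array(sensors.read_tcp_pos());Rm=R.from_rotvec(sensors.read_tcp_rot()).as_matrix()
for s in(.033,-.033):
  for d in(.019,.010): 
    P=T+Rm[:,1]*d+Rm[:,2]*s; print(s,d,(proj("scene",P)-[380,200])*4,(proj("top",P)-[90,200])*4,P)
```

```text
0.033 0.019 [292.01655918 280.76318241] [429.25694688 427.38443679] [0.5449249  0.19910733 0.10531793]
0.033 0.01 [285.1223347  265.53902156] [439.10686935 432.63464901] [0.54227588 0.19296541 0.11133951]
-0.033 0.019 [199.34902379 345.24029075] [484.60526573 302.52338592] [0.60554342 0.17300382 0.10536005]
-0.033 0.01 [192.1321964  329.72913878] [494.70681457 306.9907929 ] [0.6028944  0.1668619  0.11138163]
```

Run:
```python
from h import *
stat();print(G-a1*.025)
snap("scene","s2",(380,200,200,150),4);snap("top","t2",(90,200,200,150),4);stat()
```

```text
t 4.51 tcp [0.5696 0.1731 0.1181] F [ 0.5 -0.4 -0.5] w 0.0663
[0.56951304 0.17330642 0.11767798]
t 4.61 tcp [0.5697 0.173  0.1182] F [0.1 1.4 0.6] w 0.0659
```

View pics/s2.png

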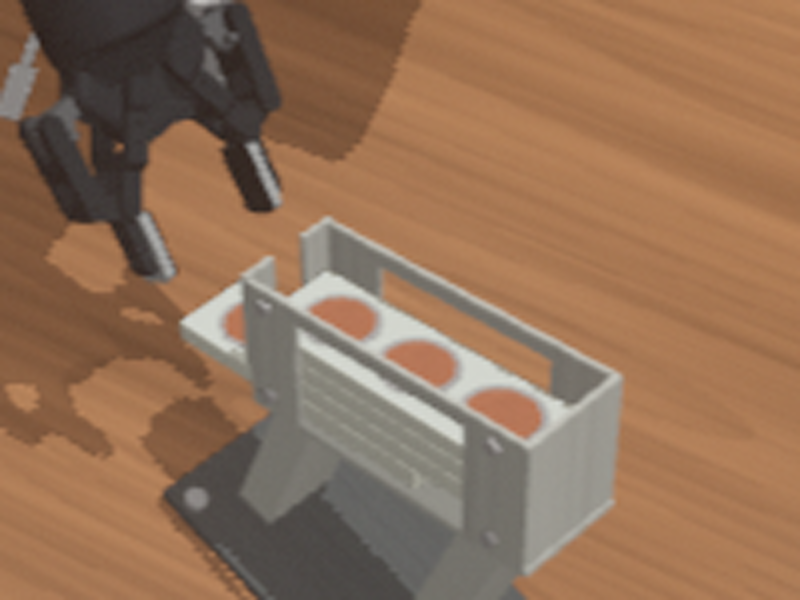

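Run:
```python
from h import *
T=np.array(sensors.read_tcp_pos());Rm=R.from_rotvec(sensors.read_tcp_rot()).as_matrix()
P,e=tri((204.3,314.3),(446.8,251));print(P,e,Rm.T@(P-T))
print(sensors.read_qpos())
```

```text
[0.5313783  0.17550102 0.14000935] 0.005321132880783304 [ 0.00760052 -0.02416644  0.036174  ]
[ 0.00529705  0.27933657 -0.31920818 -1.05671946 -0.89768434  0.25590088]
```

View pics/t2.png

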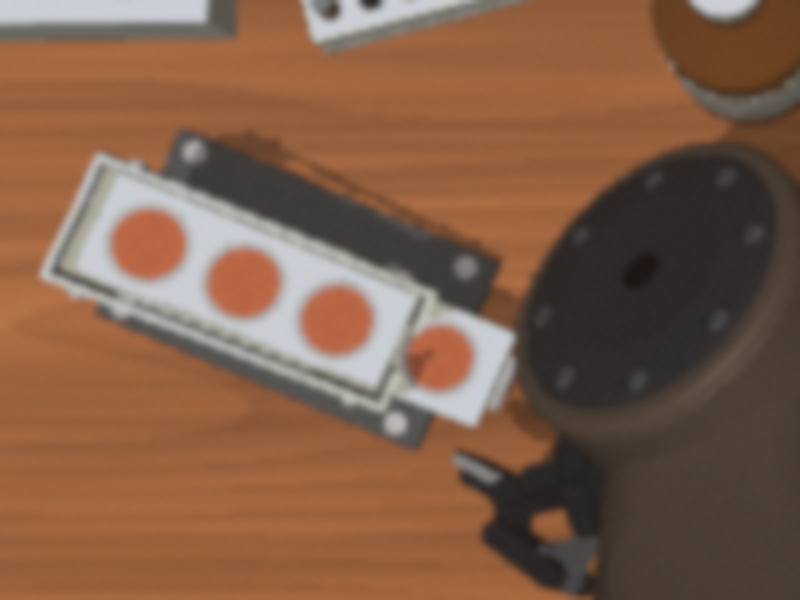

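Run:
```python
from h import *
T=np.array([.235,-.633,.216]);Rm=R.from_rotvec([-1.55126763,-0.27870677,0.27938391]).as_matrix()
s=cv2.imread("pics/scene0.png")
for d in(.019,.006,-.024):
  for z in(.0425,-.0425):
    p=proj("scene",T+Rm[:,1]*d+Rm[:,2]*z);print(d,z,p,((p-[170,0])*7).round())
cv2.imwrite("pics/g0.png",cv2.resize(s[0:70,170:270],None,fx=7,fy=7,interpolation=cv2.INTER_CUBIC))
```

```text
0.019 0.0425 [235.7319426  52.5845775] [460. 368.]
0.019 -0.0425 [207.23794742  50.02242101] [261. 350.]
0.006 0.0425 [234.99023528  48.24672506] [455. 338.]
0.006 -0.0425 [206.27271134  45.69873965] [254. 320.]
-0.024 0.0425 [233.23176055  37.96233963] [443. 266.]
-0.024 -0.0425 [203.98478244  35.45018414] [238. 248.]
```

View pics/g0.png

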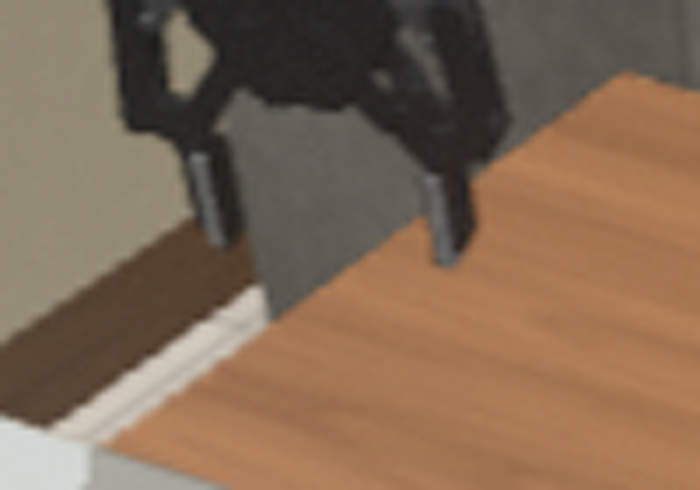

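Run:
```python
from h import *
T=np.array(sensors.read_tcp_pos());Rm=R.from_rotvec(sensors.read_tcp_rot()).as_matrix()
for d in(-.015,-.02,-.025):
  for z in(.033,-.033):
   for x in(.011,-.011):
    P=T+Rm@[x,d,z];print(d,z,x,((proj("scene",P)-[380,200])*4).round(),((proj("top",P)-[90,200])*4).round())
a=cv2.imread("pics/s2.png")
cv2.imwrite("pics/s2z.png",cv2.resize(a[130:300,80:320],None,fx=3.3,fy=3.3,interpolation=cv2.INTER_CUBIC))
```

```text
-0.015 0.033 0.011 [280. 223.] [449. 441.]
-0.015 0.033 -0.011 [252. 223.] [485. 453.]
-0.015 -0.033 0.011 [185. 287.] [506. 313.]
-0.015 -0.033 -0.011 [159. 285.] [540. 326.]
-0.02 0.033 0.011 [276. 214.] [455. 445.]
-0.02 0.033 -0.011 [248. 214.] [490. 456.]
-0.02 -0.033 0.011 [181. 278.] [512. 315.]
-0.02 -0.033 -0.011 [155. 277.] [546. 329.]
-0.025 0.033 0.011 [272. 206.] [461. 448.]
-0.025 0.033 -0.011 [244. 206.] [496. 459.]
-0.025 -0.033 0.011 [177. 269.] [518. 318.]
-0.025 -0.033 -0.011 [151. 268.] [552. 332.]
```

View pics/s2z.png

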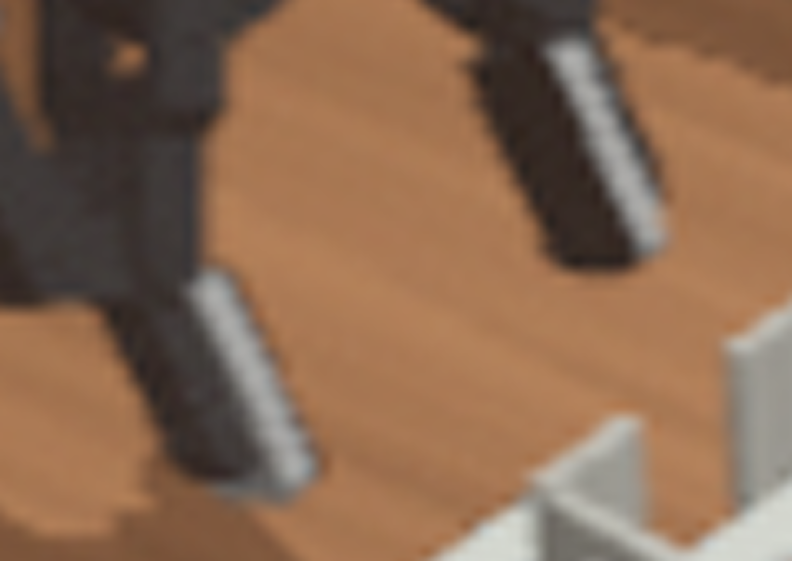

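The reported TCP disagrees with the pictures. In both the start picture and this one, the fingertips sit about 30–35 mm further back along the tool axis than reported. I'll treat this as a tool offset and confirm it visually as I close in.

```bash
cat >> h.py <<'E'
OFF=.033
def cmd(p,o): return np.array(p)+OFF*R.from_rotvec(o).as_matrix()[:,1]
E
python3 - <<'E'
from h import *
print(robot.line_to(cmd(G-a1*.010,o1),feed=.08,contact_N=8)); stat()
snap("scene","s3",(390,230,120,90),6.6);snap("top","t3",(150,240,120,90),6.6)
E
```

```text
False
t 5.36 tcp [0.5835 0.2062 0.0853] F [-0.2 -0.9 -0.2] w 0.0663
```

View pics/s3.png

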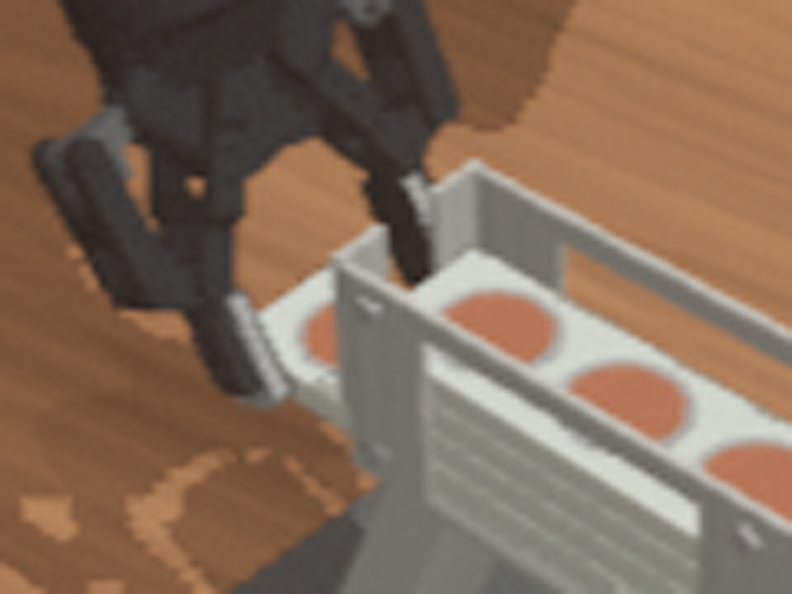

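View pics/t3.png

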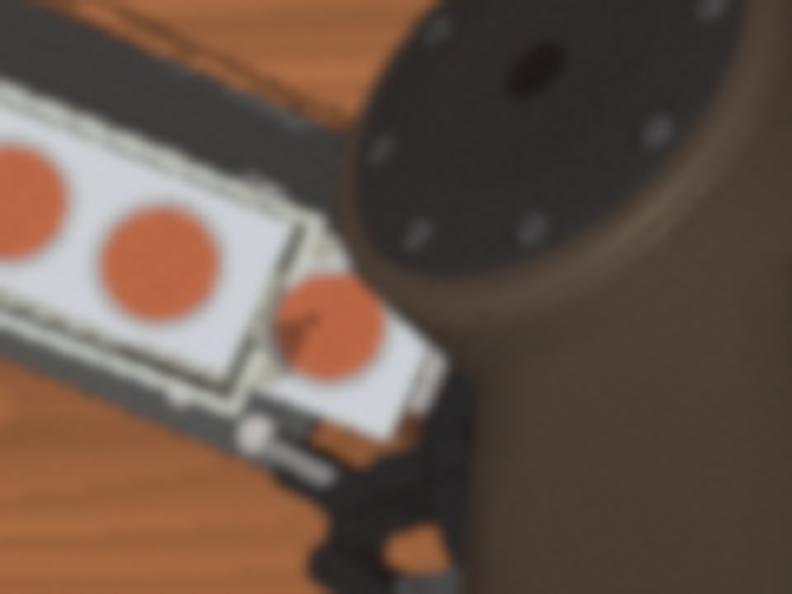

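Run:
```python
from h import *
T=np.array(sensors.read_tcp_pos());Rm=R.from_rotvec(sensors.read_tcp_rot()).as_matrix()
for d in(-.015,-.02,-.025):
   for x in(.011,-.011):
    P=T+Rm@[x,d,-.033];print(d,x,((proj("scene",P)-[390,230])*6.6).round(), "s from front",(P-F)@u,"n from top",(P-F)@N)
    P=T+Rm@[x,d,.033];print("   +",((proj("top",P)-[150,240])*6.6).round())
```

```text
-0.015 0.011 [304. 414.] s from front 0.03746225980146236 n from top -0.005575355005510003
   + [258. 418.]
-0.015 -0.011 [260. 409.] s from front 0.0180384181822353 n from top -0.01590561772588247
   + [316. 438.]
-0.02 0.011 [297. 400.] s from front 0.03511447238080693 n from top -0.0011608457612414039
   + [267. 423.]
-0.02 -0.011 [253. 395.] s from front 0.015690630761579866 n from top -0.011491108481613856
   + [325. 443.]
-0.025 0.011 [291. 386.] s from front 0.03276668496015149 n from top 0.003253663483027195
   + [276. 428.]
-0.025 -0.011 [247. 381.] s from front 0.013342843340924452 n from top -0.007076599237345266
   + [334. 447.]
```

```bash
sed -i 's/^OFF=.*/OFF=.038/' h.py
python3 - <<'E'
from h import *
print(robot.line_to(cmd(G,o1),feed=.06,contact_N=8)); stat()
snap("scene","s4",(390,230,120,90),6.6)
robot.command_gripper(.045); stat()
snap("scene","s5",(390,230,120,90),6.6);snap("top","t5",(150,240,120,90),6.6)
E
```

```text
False
t 5.86 tcp [0.5878 0.2165 0.075 ] F [-0.2 -0.5  0.1] w 0.0661
t 6.20 tcp [0.5881 0.2159 0.0758] F [-1.6 -3.   2.9] w 0.0493
```

View pics/s5.png

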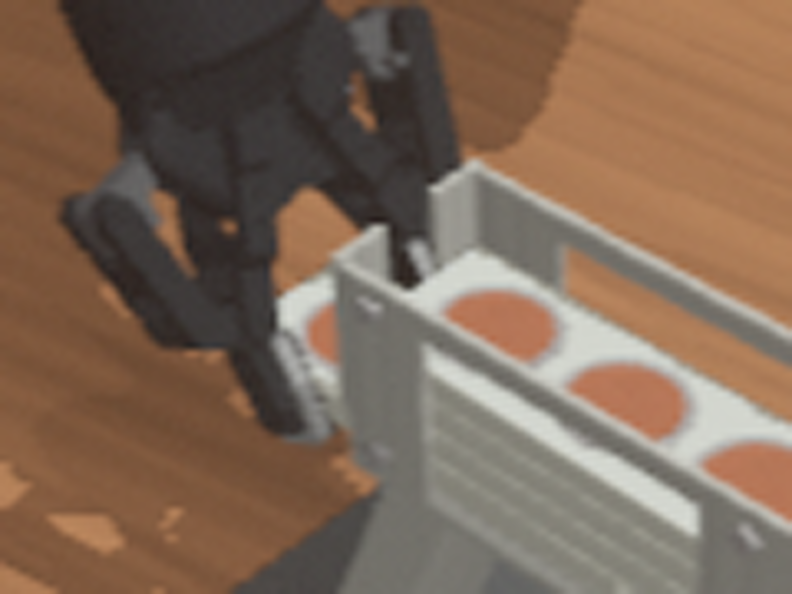

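View pics/t5.png

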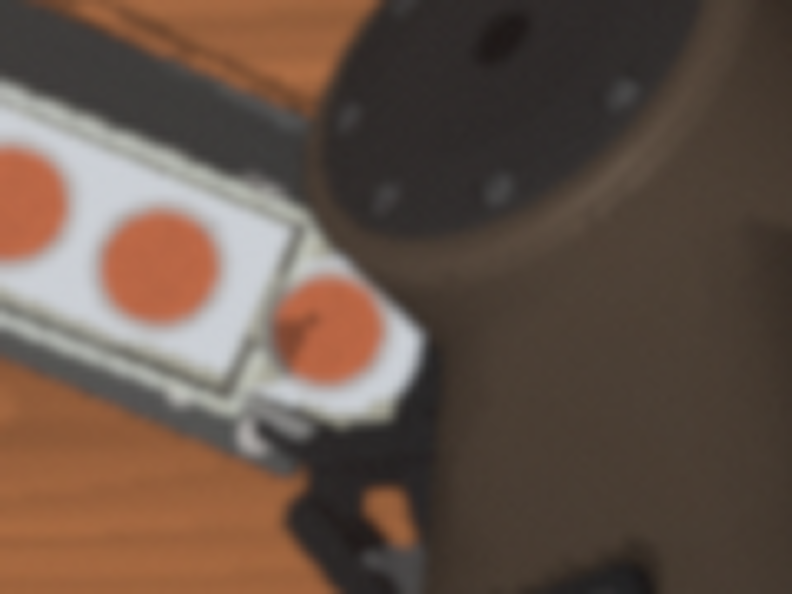

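The carrier is gripped at a width of 49.3 mm, with the pads over its front end. Next I lift 5 mm and draw.

Run:
```python
from h import *
p=np.array(sensors.read_tcp_pos())
robot.line_to(p+N*.005,feed=.03);stat()
for d in(.04,.08,.12):
    robot.line_to(p+N*.005-u*d,feed=.06);stat()
snap("scene","s6",(340,180,200,150),4);snap("top","t6",(90,220,200,150),4)
```

```text
t 6.62 tcp [0.587  0.2143 0.08  ] F [ 0.9  1.6 -4.5] w 0.0491
t 7.44 tcp [0.5726 0.1792 0.0665] F [ 0.1 -0.9 -4.6] w 0.0488
t 8.26 tcp [0.5578 0.145  0.053 ] F [-1.  -1.3 -4.5] w 0.0489
t 9.07 tcp [0.5431 0.1106 0.0395] F [ 0.2 -0.8 -2.4] w 0.0488
```

View pics/s6.png

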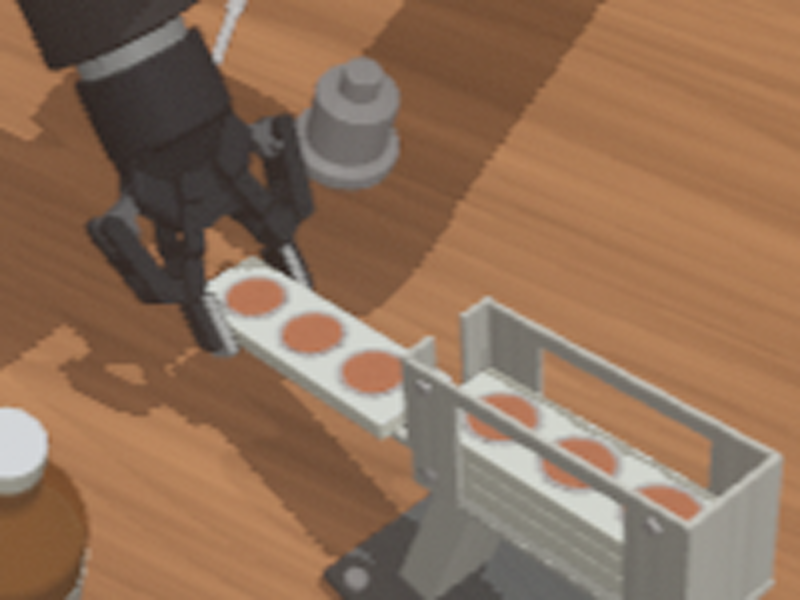

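View pics/t6.png

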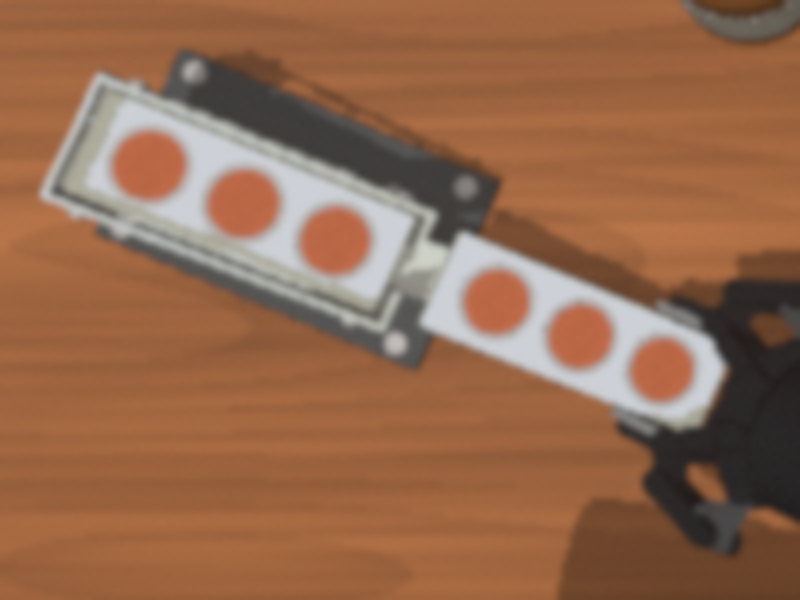

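The carrier is drawn clear in both views, and the other three have settled in the magazine. Now I raise it and take it over the drawer.

```bash
cat >> h.py <<'E'
Pn=nest-ay*.051+Z*.002
E
python3 - <<'E'
from h import *
p=np.array(sensors.read_tcp_pos())
robot.line_to(p+N*.05-u*.02,feed=.12);stat()
robot.line_to(p+N*.05-u*.05+Z*.08,feed=.15);stat()
print(robot.inverse_kinematics(cmd(Pn+Z*.11,o2),o2),sensors.read_qpos())
robot.move_pose(cmd(Pn+Z*.11,o2),o2);stat()
robot.pause(.3)
snap("scene","s7",(170,90,200,150),4);snap("top","t7",(300,200,200,150),4)
cv2.imwrite("pics/top7.png",capture("top")[:,:,::-1]);cv2.imwrite("pics/scene7.png",capture("scene")[:,:,::-1]);stat()
E
```

```text
t 9.78 tcp [0.529  0.0779 0.0801] F [ 0.2 -0.7 -2.5] w 0.0489
t 10.43 tcp [0.5174 0.0525 0.1488] F [ 0.1  0.8 -1. ] w 0.0494
[-0.14801978  0.01748751 -0.63487708 -0.21598274 -0.4470214  -1.19958205] [-0.24358693  0.21918945 -0.33274551 -0.96637982 -1.10053029  0.33923282]
t 11.80 tcp [ 0.5041 -0.2279  0.1425] F [ 0.4  0.4 -1.6] w 0.0487
t 12.30 tcp [ 0.5045 -0.2283  0.1434] F [ 0.4  1.5 -1.8] w 0.0488
```

View pics/s7.png

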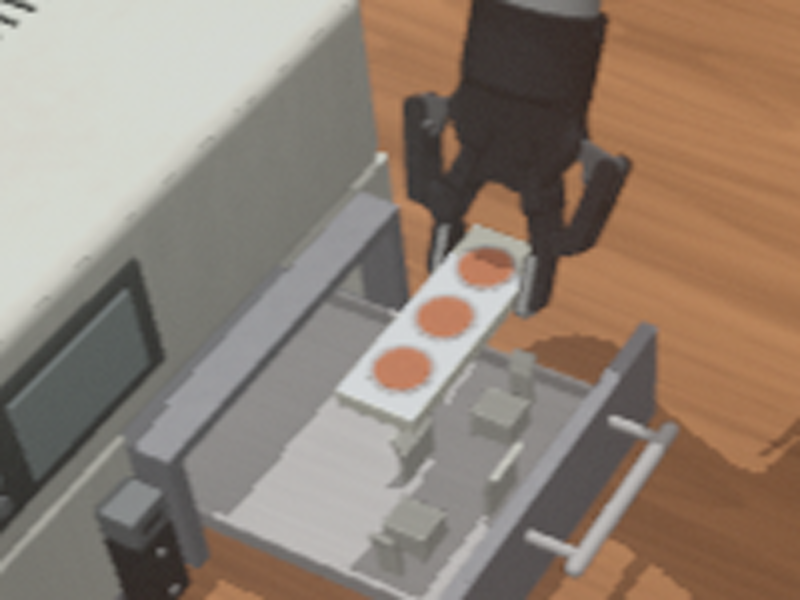

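View pics/t7.png

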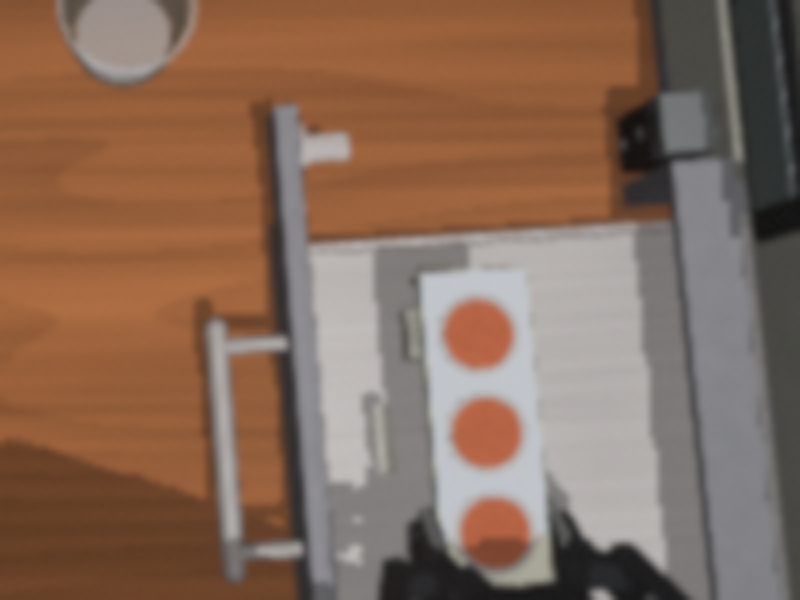

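Both views show the carrier level and pellets up, above the cradle. I'll triangulate its three pellets to correct the pose.

```bash
cat >> h.py <<'E'
def pel(im,box,mx=420):
    x,y,w,h=box;hs=cv2.cvtColor(im,cv2.COLOR_BGR2HSV)
    m=((hs[...,0]<14)&(hs[...,1]>110)).astype(np.uint8)[y:y+h,x:x+w]
    out=[]
    for c in cv2.findContours(m,cv2.RETR_EXTERNAL,cv2.CHAIN_APPROX_NONE)[0]:
        if 60<cv2.contourArea(c)<mx and len(c)>5:
            e=cv2.fitEllipse(c);out.append((e[0][0]+x,e[0][1]+y,*np.round(e[1],1)))
    return sorted(out,key=lambda q:q[1])
E
python3 - <<'E'
from h import *
t=pel(cv2.imread("pics/top7.png"),(405,268,34,75));s=pel(cv2.imread("pics/scene7.png"),(255,145,50,48))
print(np.round(t,1).tolist());print(np.round(s,1).tolist())
E
```

```text
[[419.2, 283.2, 15.0, 15.4], [421.3, 307.7, 15.1, 15.5], [423.4, 332.8, 15.2, 15.7]]
[[274.0, 150.6, 5.7, 20.0], [290.9, 156.3, 7.7, 12.2], [280.7, 168.9, 8.3, 11.9], [299.4, 173.3, 8.3, 12.3], [270.0, 181.9, 8.4, 12.5]]
```

Run:
```python
from h import *
Q=[]
for a,b in zip([(419.2,283.2),(421.3,307.7),(423.4,332.8)],[(270,181.9),(280.7,168.9),(290.9,156.3)]):
    P,e=tri(a,b);Q.append(P);print(P.round(4),round(e,4))
d=Q[0]-Q[2];print("len",np.linalg.norm(d),"yaw",np.degrees(np.arctan2(d[1],d[0])),"pitch",np.degrees(np.arcsin(d[2]/np.linalg.norm(d))))
C=(Q[0]+Q[1]+Q[2])/3-Z*.006
T=np.array(sensors.read_tcp_pos());Rm=R.from_rotvec(sensors.read_tcp_rot()).as_matrix()
print("C",C,"true tcp",T-OFF*Rm[:,1],"C-nest",[(C-nest)@q for q in(ax,ay,Z)])
```

```text
[ 0.5826 -0.2237  0.1804] 0.0027
[ 0.5379 -0.2255  0.1818] 0.0025
[ 0.4929 -0.2274  0.1834] 0.0026
len 0.08982556242253101 yaw 2.377667254580518 pitch -1.8832109711989116
C [ 0.5377589  -0.22552761  0.17585405] true tcp [ 0.48665772 -0.22919353  0.17696968] C-nest [np.float64(-0.0010629778617001421), np.float64(0.00021295314069062478), np.float64(0.11085405253769112)]
```

```bash
cat >> h.py <<'E'
e=np.deg2rad(1.6);cu=ay*np.cos(e)+Z*np.sin(e);cn=Z*np.cos(e)-ay*np.sin(e);o3=ori(cu,cn,L,1)
Pn3=Pn+ax*.0005
E
python3 - <<'E'
from h import *
robot.move_pose(cmd(Pn3+Z*.06,o3),o3)
robot.line_to(cmd(Pn3+Z*.022,o3),feed=.06);stat()
cv2.imwrite("pics/top8.png",capture("top")[:,:,::-1]);snap("scene","s8",(190,120,160,120),5)
a=cv2.imread("pics/top8.png");cv2.imwrite("pics/t8.png",cv2.resize(a[230:350,350:510],None,fx=5,fy=5,interpolation=cv2.INTER_CUBIC))
E
```

```text
t 13.40 tcp [ 0.5058 -0.2289  0.0565] F [-0.6  0.3 -1.8] w 0.0488
```

View pics/s8.png

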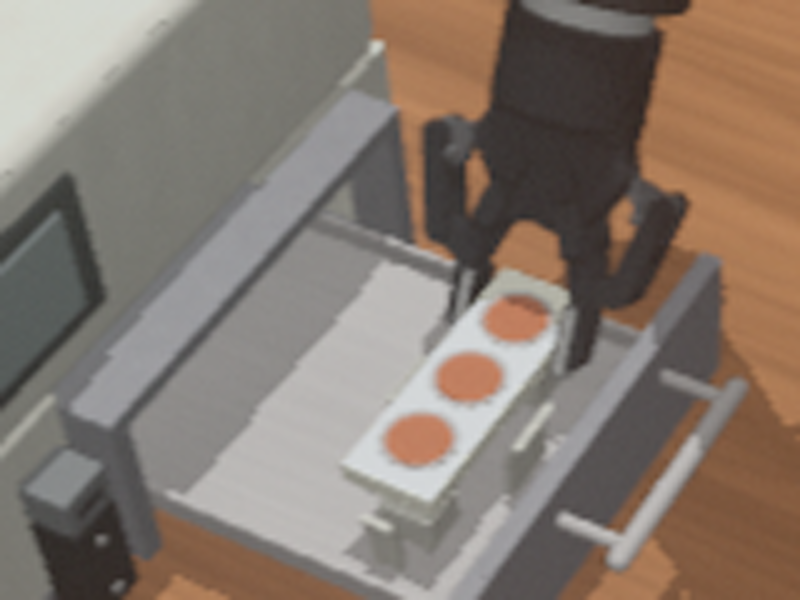

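View pics/t8.png

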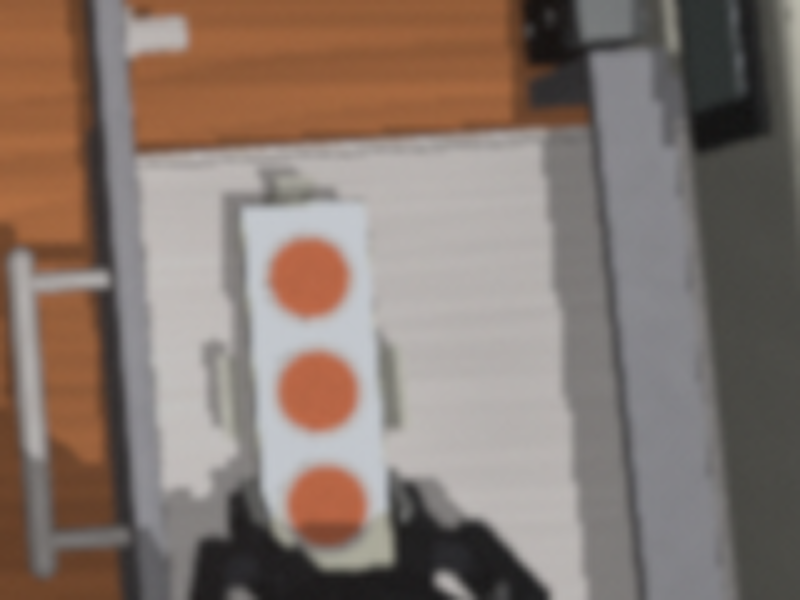

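It's centred between the guides and clear of the end stops. Lowering with force sensing.

Run:
```python
from h import *
r=robot.line_to(cmd(Pn3+Z*.006,o3),feed=.03,contact_N=5);print(r);stat()
if not r:
    r=robot.line_to(cmd(Pn3-Z*.005,o3),feed=.012,contact_N=4);print(r);stat()
cv2.imwrite("pics/top9.png",capture("top")[:,:,::-1]);snap("scene","s9",(190,120,160,120),5)
a=cv2.imread("pics/top9.png");cv2.imwrite("pics/t9.png",cv2.resize(a[230:350,350:510],None,fx=5,fy=5,interpolation=cv2.INTER_CUBIC))
```

```text
False
t 14.18 tcp [ 0.5054 -0.2289  0.0398] F [-0.3  0.6 -1.4] w 0.0489
True
t 14.77 tcp [ 0.5056 -0.2289  0.0341] F [-0.7  0.9  4.9] w 0.0489
```

View pics/s9.png

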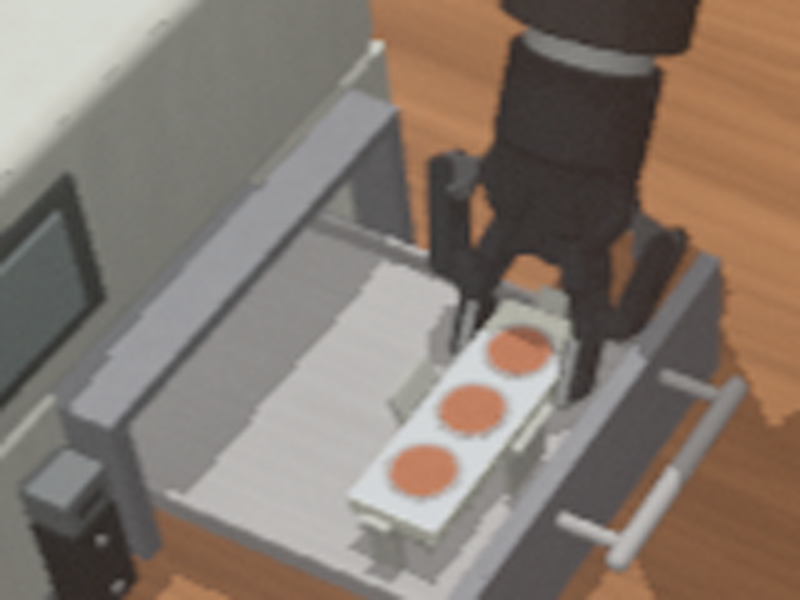

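View pics/t9.png

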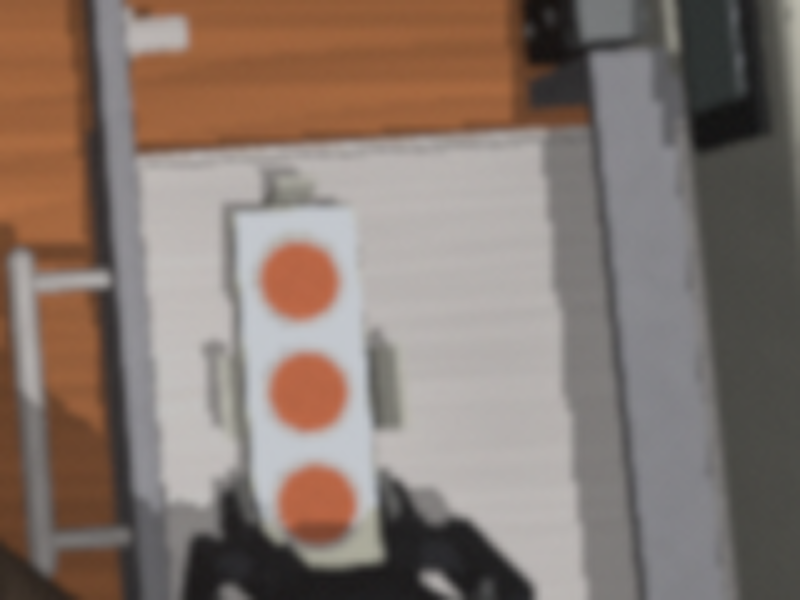

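Run:
```python
from h import *
t=[(350+300/5,230+281/5),(350+308/5,230+392/5),(350+317/5,230+503.5/5)]
t=[q[:2] for q in pel(cv2.imread("pics/top9.png"),(395,270,40,75))];print(t)
s=[(190+423/5,120+471/5),(190+471/5,120+410/5),(190+520/5,120+351/5)]
for a,b in zip(t,s):
    P,e=tri(a,b);print(P.round(4),round(e,4),[round((P-nest)@q,4) for q in(ax,ay,Z)])
T=np.array(sensors.read_tcp_pos());Rm=R.from_rotvec(sensors.read_tcp_rot()).as_matrix();print(T-OFF*Rm[:,1],Pn3)
stat()
```

```text
[(409.3890733718872, 285.6109266281128), (411.24090003967285, 307.92573165893555), (412.8847408294678, 330.47685623168945)]
[ 0.5828 -0.2236  0.073 ] 0.0019 [np.float64(-0.0007), np.float64(0.0453), np.float64(0.008)]
[ 0.5378 -0.2261  0.072 ] 0.0021 [np.float64(-0.0005), np.float64(0.0003), np.float64(0.007)]
[ 0.4926 -0.2275  0.072 ] 0.0012 [np.float64(-0.0014), np.float64(-0.045), np.float64(0.007)]
[ 0.48680553 -0.22979914  0.06710578] [ 0.48669061 -0.2296796   0.067     ]
t 14.87 tcp [ 0.5056 -0.2289  0.0341] F [-1.1  0.8  5.4] w 0.0491
```

The pellet tops are at about z = 0.072 m against 0.071 nominal, and centred within about 1 mm, so it's seated. Releasing.

Run:
```python
from h import *
robot.command_gripper(.056);robot.command_gripper(.066);stat()
a=R.from_rotvec(o3).as_matrix()[:,1];p=np.array(sensors.read_tcp_pos())
robot.line_to(p-a*.10,feed=.12);stat()
robot.move_pose(np.array([.42,-.06,.30]),ori(ax,Z,np.deg2rad(20),-1));robot.command_gripper(0.0);stat()
cv2.imwrite("pics/top10.png",capture("top")[:,:,::-1]);snap("scene","s10",(190,120,160,120),5)
a=cv2.imread("pics/top10.png");cv2.imwrite("pics/t10.png",cv2.resize(a[230:350,350:510],None,fx=5,fy=5,interpolation=cv2.INTER_CUBIC))
```

```text
t 15.38 tcp [ 0.5049 -0.2287  0.0334] F [ 0.1 -2.2 -0.4] w 0.0661
t 16.36 tcp [ 0.4555 -0.231   0.1197] F [-0.3  0.3  0.5] w 0.0659
t 18.02 tcp [ 0.42   -0.0601  0.3   ] F [ 0.7  0.  -0.4] w 0.0004
```

View pics/s10.png

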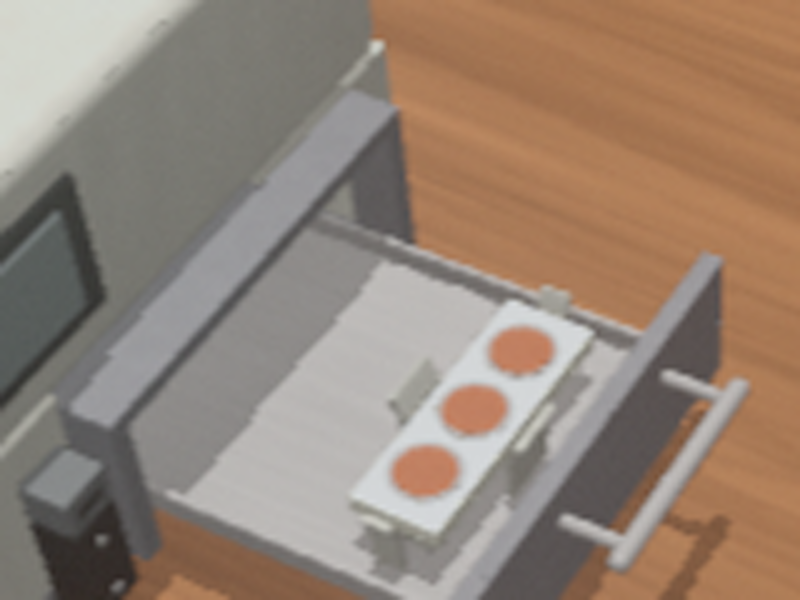

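View pics/top10.png

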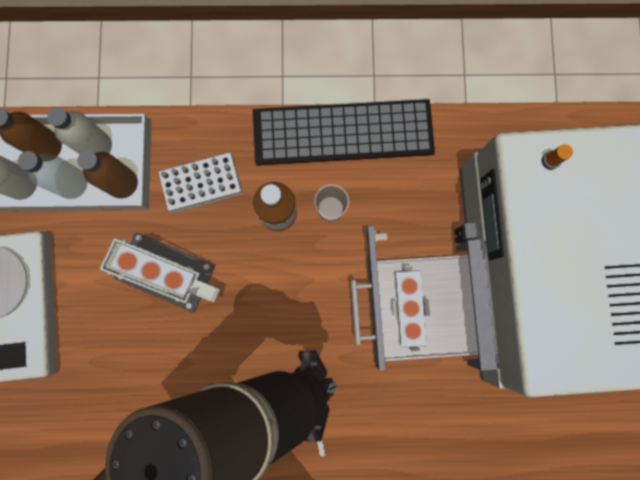

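The carrier lies level in the cradle, and the other three are in the magazine. Next I bring the closed fingers in front of the handle.

```bash
cat >> h.py <<'E'
oh=ori(ax,Z,np.deg2rad(20),-1)
E
python3 - <<'E'
from h import *
b=handle-ax*.045
robot.move_pose(cmd(b+Z*.10,oh),oh);robot.line_to(cmd(b,oh),feed=.1,contact_N=8);stat()
snap("top","t11",(320,240,120,90),6.6);snap("scene","s11",(250,150,160,120),5)
E
```

```text
t 20.04 tcp [ 0.529  -0.0809  0.0499] F [0.1 0.3 0.6] w 0.0001
```

View pics/s11.png

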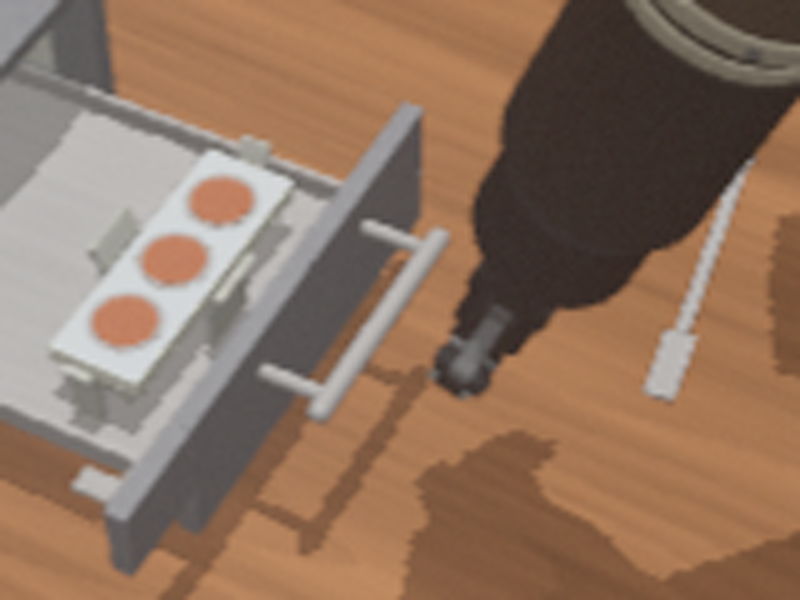

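View pics/t11.png

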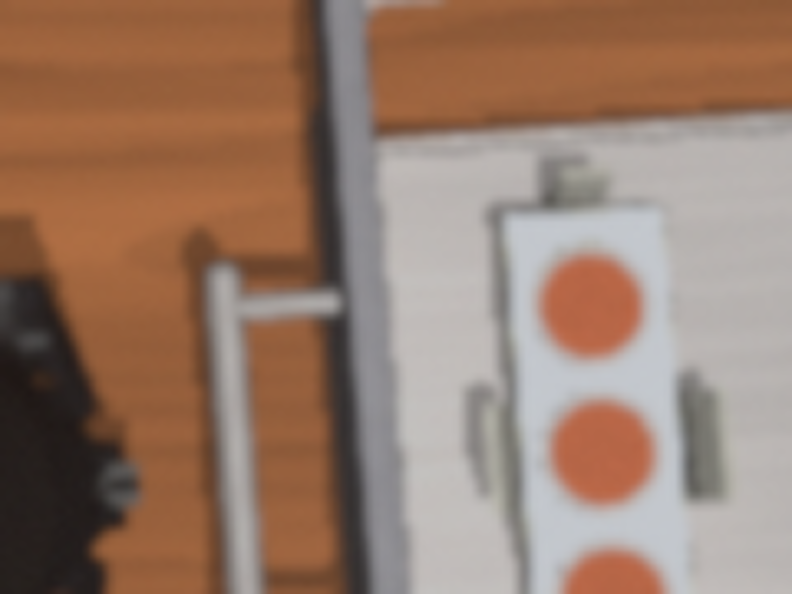

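Run:
```python
from h import *
P,e=tri((338.5,313.5),(342.5,226));print(P,e,handle)
T=cmd(handle-ax*.045,oh)-.0*ax
a=R.from_rotvec(oh).as_matrix()[:,1];print("expected tip",T-.016*a)
r=robot.line_to(cmd(handle,oh),feed=.03,contact_N=2.5);print(r);stat()
snap("top","t12",(320,240,120,90),6.6)
snap("scene","s12",(250,150,160,120),5)
```

```text
[ 0.5265854  -0.07490491  0.06187696] 0.00716463672165445 [ 0.5302 -0.1131  0.085 ]
expected tip [ 0.528304   -0.07567244  0.06432676]
True
t 21.10 tcp [ 0.5296 -0.1105  0.0489] F [-0.5  0.4 -0.4] w -0.0001
```

View pics/s12.png

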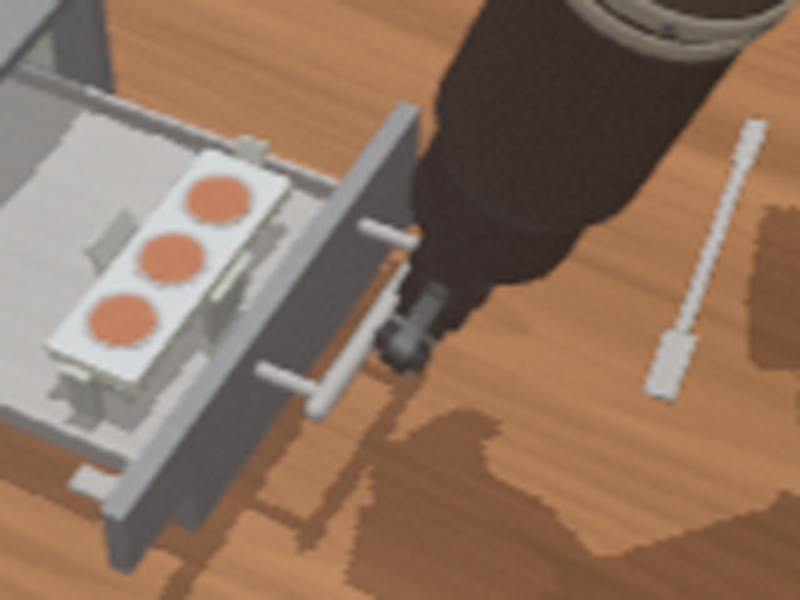

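View pics/t12.png

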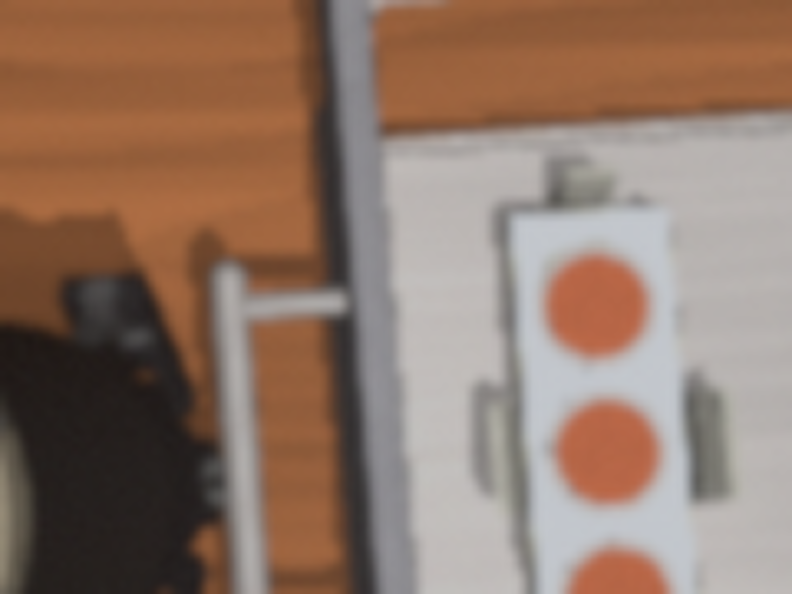

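The closed fingers are on the bar, which moved about 1 mm. Now a slow push.

Run:
```python
from h import *
p=np.array(sensors.read_tcp_pos())
r=robot.line_to(p+ax*.10,feed=.05,contact_N=15);print(r);stat()
if not r:
    r=robot.line_to(p+ax*.155,feed=.04,contact_N=15);print(r);stat()
snap("top","t13",(360,220,140,105),5.6);snap("scene","s13",(180,130,160,120),5)
```

```text
False
t 23.36 tcp [ 0.5343 -0.2101  0.0488] F [ 1.1  2.7 -0.8] w 0.0002
False
t 24.88 tcp [ 0.537  -0.2651  0.0487] F [0.4 0.3 0.4] w 0.0002
```

View pics/s13.png

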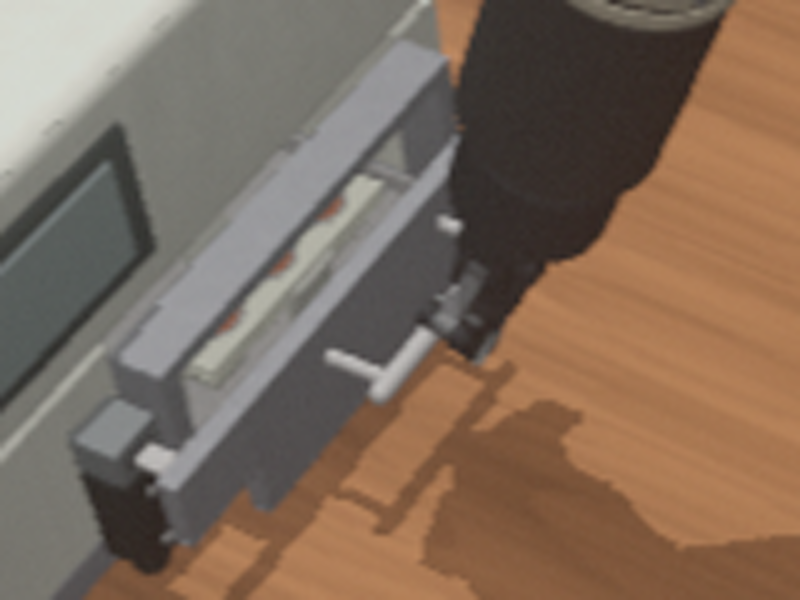

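View pics/t13.png

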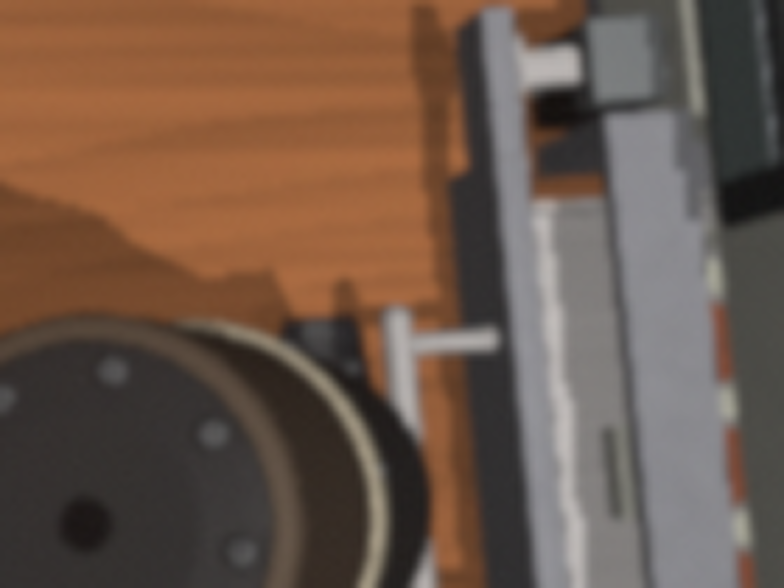

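The tongue is lined up with the switch slot, roughly 25 mm short of home. I'll finish slowly with force sensing.

Run:
```python
from h import *
p=np.array(sensors.read_tcp_pos())
r=robot.line_to(p+ax*.045,feed=.02,contact_N=14);print(r);stat()
robot.pause(.2);stat()
snap("top","t14",(360,220,140,105),5.6);snap("scene","s14",(180,130,160,120),5)
```

```text
True
t 26.29 tcp [ 0.5388 -0.2902  0.0483] F [0.  2.6 0.7] w -0.0002
t 26.49 tcp [ 0.5387 -0.2901  0.0482] F [0.4 1.3 0.5] w 0.0001
```

View pics/s14.png

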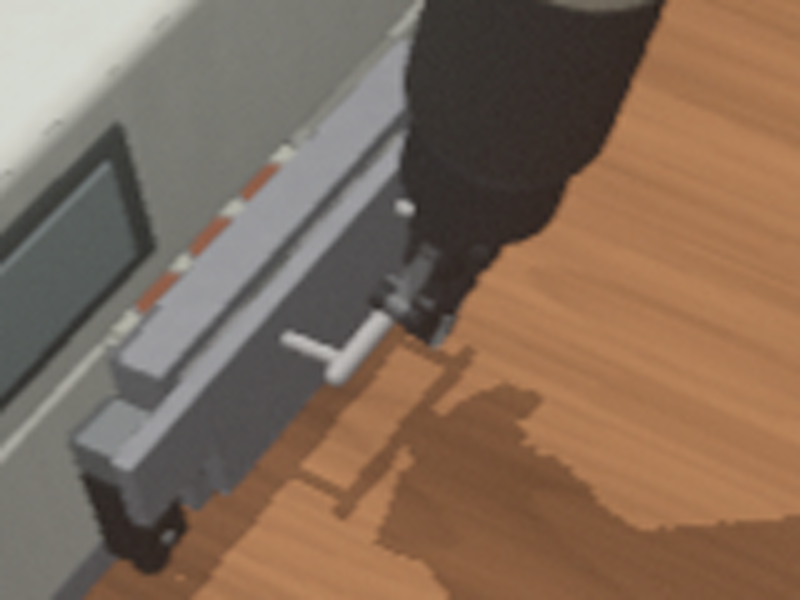

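View pics/t14.png

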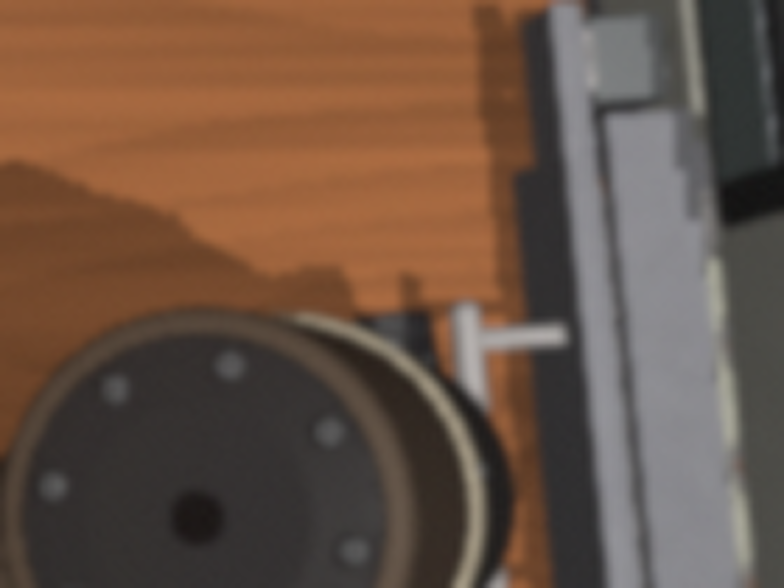

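Run:
```python
from h import *
p=np.array(sensors.read_tcp_pos())
r=robot.line_to(p+ax*.012,feed=.012,contact_N=28);print(r);stat()
snap("top","t15",(440,210,70,52),11);snap("scene","s15",(185,200,60,45),13)
stat()
```

```text
True
t 27.06 tcp [ 0.5387 -0.2906  0.0469] F [0.  4.4 1.6] w 0.0003
t 27.16 tcp [ 0.5387 -0.2906  0.0469] F [0.  4.4 2.3] w 0.0001
```

View pics/t15.png

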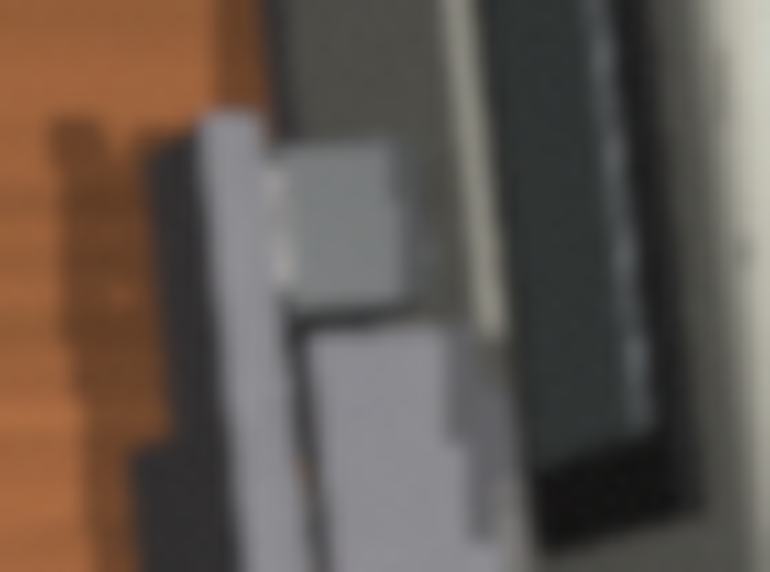

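View pics/s15.png

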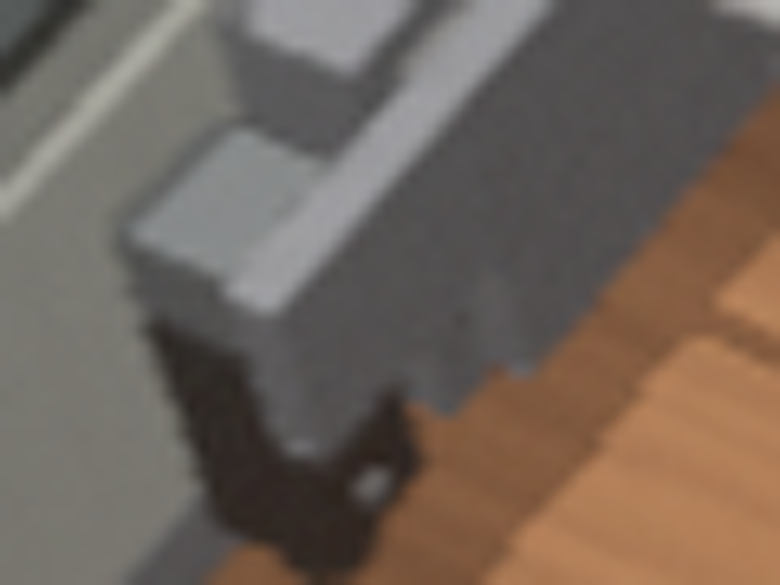

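Run:
```python
from h import *
o=nest
for nm,px,z in(("panel outer",(440+235/11,250.9),.110),("panel inner",(440+300/11,250.9),.110),("frame front",(440+318/11,250.9),.123),("panel outer0",(371,250.9),.110)):
    P=onz("top",px,z);print(nm,P.round(4),"ax",round((P-o)@ax,4))
T=np.array(sensors.read_tcp_pos());print((T-o)@ax)
# scene: panel top outer corner (near tongue end) & frame top front corner
p0=np.array([265,310])/13+[185,200];print("panel top outer corner scene",onz("scene",p0,.11),(onz("scene",p0,.11)-o)@ax)
p1=np.array([350,75])/13+[185,200];print("frame top front corner scene",onz("scene",p1,.123),(onz("scene",p1,.123)-o)@ax)
```

```text
panel outer [ 0.6481 -0.322   0.11  ] ax 0.1009
panel inner [ 0.6479 -0.3338  0.11  ] ax 0.1126
frame front [ 0.6465 -0.3333  0.123 ] ax 0.1121
panel outer0 [ 0.6502 -0.1427  0.11  ] ax -0.0781
0.06396736975899482
panel top outer corner scene [ 0.70995711 -0.32118658  0.11      ] 0.10318550200832906
frame top front corner scene [ 0.66784176 -0.33348308  0.123     ] 0.11333551244510547
```

The panel's inner face coincides with the frame face within about 1 mm, and 28 N of push gave a hard stop. Backing off and making the final check.

Run:
```python
from h import *
p=np.array(sensors.read_tcp_pos())
robot.line_to(p-ax*.06,feed=.06);robot.line_to(p-ax*.10+Z*.22,feed=.2);stat()
robot.move_pose(np.array([.40,.02,.36]),oh);robot.pause(.5);stat()
im=capture("top")[:,:,::-1];cv2.imwrite("pics/top16.png",im);cv2.imwrite("pics/t16.png",cv2.resize(im[210:262,440:510],None,fx=11,fy=11,interpolation=cv2.INTER_CUBIC))
cv2.imwrite("pics/scene16.png",capture("scene")[:,:,::-1])
```

```text
t 29.57 tcp [ 0.533  -0.1909  0.2657] F [ 0.5  0.2 -0. ] w 0.0000
t 31.12 tcp [0.4001 0.0198 0.3599] F [ 0.   0.3 -0.2] w 0.0000
```

View pics/t16.png

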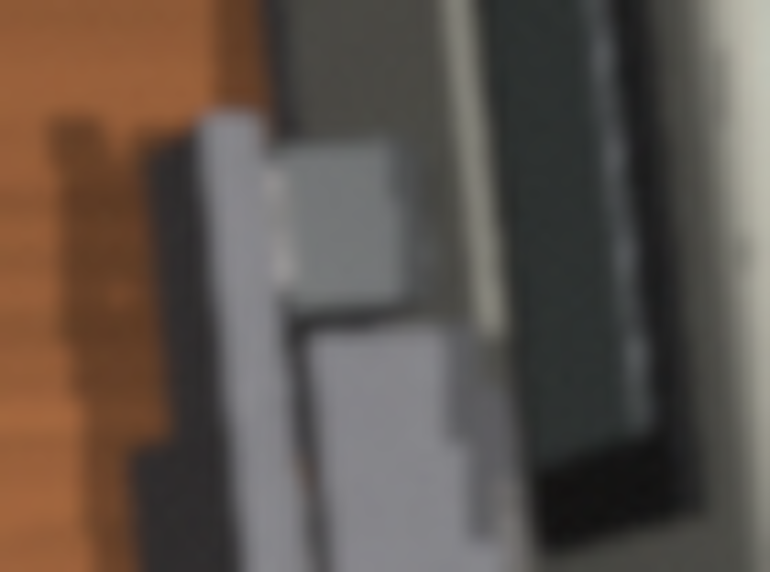

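View pics/top16.png

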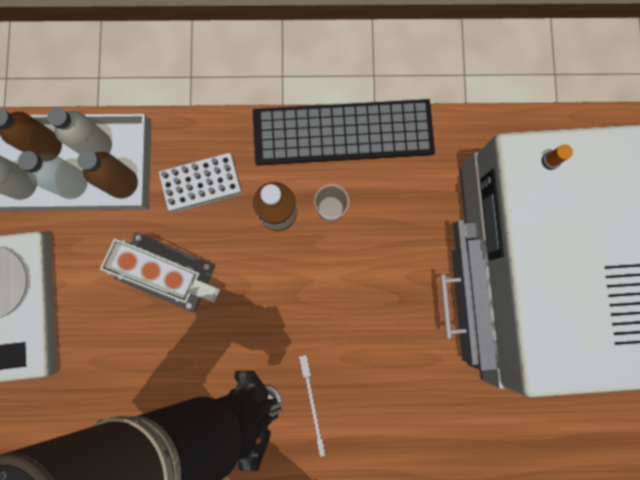

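View pics/scene16.png

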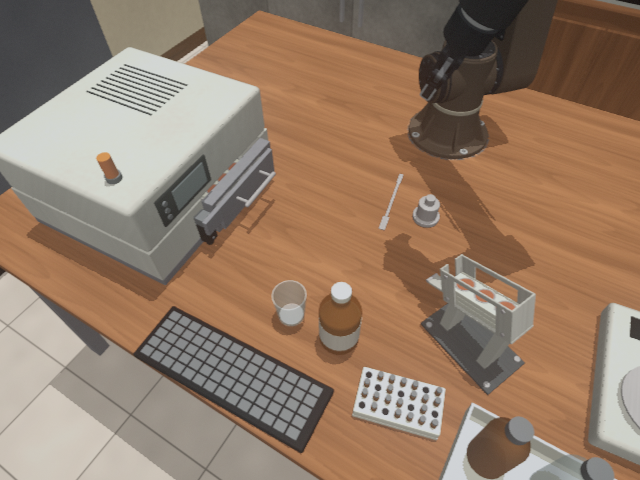

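Run:
```python
import cv2
a=cv2.imread("pics/top16.png");cv2.imwrite("pics/z1.png",cv2.resize(a[215:385,435:515],None,fx=3.5,fy=3.5,interpolation=cv2.INTER_CUBIC))
print(a[248:258,464:472].tolist()[3:7])
s=cv2.imread("pics/scene16.png");cv2.imwrite("pics/z2.png",cv2.resize(s[130:245,190:285],None,fx=5,fy=5,interpolation=cv2.INTER_CUBIC))
```

```text
[[[136, 132, 132], [131, 127, 128], [109, 107, 111], [78, 78, 83], [76, 75, 78], [112, 108, 110], [133, 128, 129], [138, 133, 134]], [[137, 132, 133], [131, 128, 129], [114, 113, 117], [82, 85, 91], [74, 74, 80], [110, 107, 108], [132, 128, 129], [138, 133, 134]], [[137, 133, 133], [135, 131, 132], [122, 120, 123], [91, 92, 99], [75, 76, 82], [109, 105, 107], [131, 127, 128], [137, 133, 134]], [[139, 134, 135], [136, 132, 133], [127, 124, 125], [99, 99, 104], [79, 79, 84], [105, 102, 103], [128, 124, 125], [136, 132, 133]]]
```

View pics/z1.png

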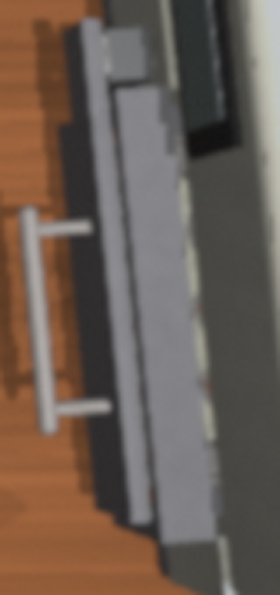

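View pics/z2.png

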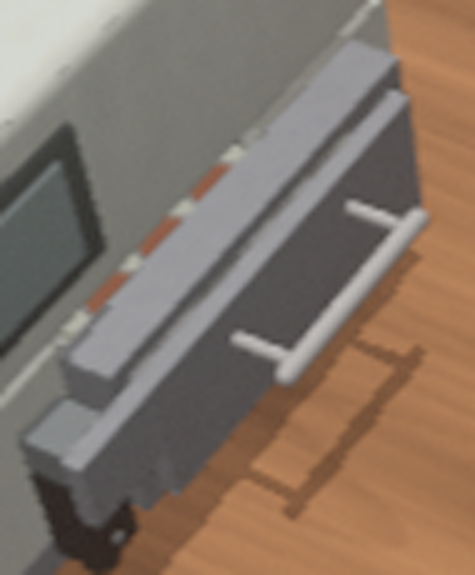

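Run:
```python
from h import *
a=cv2.imread("pics/top16.png");g=cv2.cvtColor(a,cv2.COLOR_BGR2GRAY).astype(float)
def bar(im,x0,x1,r0,r1):
    g=cv2.cvtColor(im,cv2.COLOR_BGR2HSV);P=[]
    for r in range(r0,r1):
        w=np.clip(120-g[r,x0:x1,1].astype(float),0,None);P.append(((w*np.arange(x0,x1)).sum()/w.sum(),r))
    return np.mean(P,0)
h1=bar(a,438,453,290,325);h0=bar(cv2.imread("pics/top10.png"),350,363,295,330)
H1=onz("top",h1,.085);H0=onz("top",h0,.085);print(h1,h0,H0,H1,"moved",(H1-H0)@ax)
# frame front top edge: dark->light transition, several rows
F_=[]
for r in range(255,355,5):
    row=g[r,455:490];mn=None
    # darkest col between panel and frame then half-rise
    c=np.arange(455,490);d=np.gradient(row)
    e=int(470+(r-255)*.088);k=slice(e-455-6,e-455+6);i=np.argmax(d[k])+e-6
    P=onz("top",(i,r),.123);F_.append((P-H1)@ax)
print(np.round(F_,4),np.median(F_))
```

```text
[445.66098279 307.        ] [355.41534047 312.        ] [ 0.53074386 -0.1110551   0.085     ] [ 0.53824367 -0.2920124   0.085     ] moved 0.1811049916876613
[0.0461 0.0471 0.0461 0.0471 0.0481 0.0471 0.0481 0.0471 0.0481 0.0471
 0.0481 0.0471 0.0481 0.0471 0.0481 0.0471 0.0481 0.0471 0.0327 0.0471] 0.04710651113616066
```

The handle is 47.1 mm from the frame face, against 47 mm nominal for fully home. The bottle and beaker are unmoved and the arm is clear, so I'm handing in.

Run:
```python
from h import *
stat(); workorder.sign_off()
```

```text
t 31.22 tcp [0.4    0.0199 0.36  ] F [-0.  -0.6 -1.4] w -0.0001
the job is handed in; nothing more can be done
```

I drew the bottom carrier out over the lip, laid it pellets up in the cradle, pushed the drawer home and let go. I handed the job in at 31.2 s of the 58 s allowed.

- **Carrier:** After release the pictures showed it level and pellets up between the guides. Just before release it was centred to about 1 mm, with pellet tops at about 72 mm against 71 mm nominal. It touched down with about 6 N.
- **Drawer:** It was pushed in stages at 20–50 mm/s. The stop was firm, moving only 0.5 mm more when I raised the push to 28 N. Afterwards the handle measured 47.1 mm from the frame face, against 47 mm nominal, and I saw no gap at the panel.
- **Tongue:** It lines up with the switch and goes in, but a strip of its base shows in the top view between panel and switch. I could not see its depth directly, so "fully in" rests on the drawer measurement.
- **Everything else:** The other three carriers are in the magazine; the second has slid forward onto the rail, as the task said it might. The bottle and beaker are standing where they were, and the arm is clear of everything.

**Tool position disagreed with the pictures:** The reported TCP sat about 30–38 mm too far forward along the tool. I corrected for this with a 38 mm offset taken from the pictures. The grasp, the placing and the handle contact all fitted that offset.

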